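Clamp a glued blank: four clicks and hold

TASK

Take the glued wooden blank off the two drying battens, stand it upright on one of its short thin edges in the slot of the ratchet clamp, between fence and cork pad, and let go of it. Then swing the clamp's sprung handle round exactly four clicks from rest, counting them by feel, and finish while still holding the handle with the fingers, settled in the fourth click, so that the pad keeps the blank pressed upright against the fence (let go, the handle springs back). Leave the other things on the bench where they are.

Things in the scene. Friction and masses are not known exactly. Their poses are not given: they have to be found in the camera images.
- blank: The workpiece: a wooden blank of a medium and a dark board glued face to face, 100 x 60 x 18 mm, about 0.09 kg. Origin at its centre; x along the 100 mm length, y along the 60 mm width, z through the 18 mm thickness. Starts lying flat on the battens, centre 47 mm above the table. Either short edge (60 x 18 mm) may go down.
- battens: Fixed plywood board 160 x 110 x 8 mm with two wooden strips (14 mm along x, 40 mm along y, tops 38 mm above the table) at x = -34 and +34 mm. The blank lies on them, its length about along x, overhanging some 10 mm at both long sides, so it can be gripped across its width. Origin: centre of the board's underside.
- clamp: Ratchet clamp, fixed. Origin on the table; x away from the robot, y left (at yaw 0), z up. Steel plate 15 mm thick, x -75 to 90, y -70 to 175 mm. Wooden fence x 5 to 55, face at y = -14.5, top 45 mm above the table. Nothing on it but the lever is higher than 46 mm.
- slot (a point): Middle of the slot's floor (top of the clamp plate, 15 mm above the table), at x 30, y 0 mm in the clamp's frame, axes as the clamp's. The slot is 29 mm wide in y and open at both x ends. The blank belongs here with its width along x, thickness along y, length upright, its centre 50 mm above this point.
- padface (a point): Centre of the cork pad's face (44 mm wide, 26 mm high), 30 mm above the table, across from the fence, at clamp y +14.5 mm with the lever at rest. The lever drives it to clamp -y, 25 mm per rad; the pad is sprung at 400 N/m and gives when it meets the blank (at 0.44 rad if the blank is against the fence).
- grip (a point): Point to hold on the lever: on the axis of an upright round wooden post 16 mm in diameter that reaches from 52 to 98 mm above the table; this point is 75 mm up. The post stands at the end of a flat steel bar (18 mm wide, top 52 mm above the table) turning about the pivot, on the robot's side of the clamp.
- pivot (a point): Upright axis of the lever, at x -20, y 110 mm in the clamp's frame, 75 mm above the table, level with point grip and 120 mm from it. The return spring pulls the post back with 5 N at rest, 7 N at 0.8 rad. On the way each tooth adds up to 4 N, then takes 4 N off as it clicks into the notch.
- handle (a joint): Lever angle, rad: 0 at rest, up to 1.1 as the post swings to clamp +y (clockwise from above). At rest the post is 0.55 rad to the -y side of clamp -x, seen from the pivot. Notches are 0.17 rad (20 mm at the post) apart but begin differently each time: first at 0.16 to 0.27, fourth at 0.67 to 0.77; feel for it. Settled: within 3 mm at the post. Notches do not hold it against the spring.
- pawl (a joint): How far the click pawl, hidden under the lever's cover, is lifted, m: 0 when dropped in a notch, up to 0.0017 on the crest of a tooth.
- bowl: Bystander: dark wooden bowl, 120 mm across, 55 mm high. Origin at the centre of its underside.
- vase: Bystander: turned wooden vase, 156 mm across, 225 mm high. Origin at the centre of its underside.
- brush: Bystander: brush lying on the table. Origin at the middle of its length.
- varnish_jar: Bystander: amber glass jar, 70 mm across, 90 mm high. Origin at the centre of its underside.
- turned_ring: Bystander: turned wooden ring, 100 mm across, 45 mm high. Origin at the centre of its underside.
- sanding_block: Bystander: cork sanding block 100 x 55 x 35 mm. Origin at the centre of its underside.
- cup: Bystander: white cup, 70 mm across, 70 mm high. Origin at the centre of its underside.
Mind the look-alikes: they are no part of the job. What is meant by the blank is not purple, red or turquoise, and is the larger of those in its own colour.

How it is judged:
By the outcome, as a careful person would: the job done as asked, in the order asked, and still so for the second after the job is handed in, while the arm keeps its last pose, push and grip.
It also fails if it takes over 67 s, if anything falls off the work surface, if the arm or the gripper's body presses on something with over 40 N, if the wrist force passes 120 N, or if a joint passes its speed limit or range.

ROBOT

A 7-joint arm with a two-finger parallel gripper is mounted at the origin on the work surface. World frame = base frame: x ahead of the robot, y to its left, z up, the work surface at z = 0. Lengths are in mm, angles in rad, forces in N, time in s.
With the tool pointing down it reaches from about 400 to 875 mm from the base axis. Payload 4.4 kg.
Tool frame: the origin (TCP) lies midway between the tips of the shut fingers; the grasp point (between the pads) lies 19 mm behind it; z points along the fingers, y is the line along which they close (so a half turn about z gives the same grasp; the last joint's range is limited). The gripper opens to 85 mm and grips with 20 to 120 N. Pads are 22 mm wide; open, the fingers measure 114 mm over their backs; the gripper's body (76 mm by 85 mm) begins 54 mm behind the grasp point. The pads swing forward as they close: fully open they stand 13 mm farther back than shut.
Start: joints at [-1.319, 0.628, 0.038, 1.517, -0.027, 0.996, -0.02], TCP at [203.087, 617.474, 231.313] pointing down, gripper open.
Joint ranges: [-3.06, 3.06], [-0.37, 2.12], [-1.25, 1.32], [0.18, 2.47], [-1.1, 4.24], [0.23, 1.98], [-2.94, 2.94]. Speed limits (rad/s): [2.57, 2.57, 3.14, 3.14, 3.14, 3.14, 3.14].

INTERFACE

Orientations are given as [roll, pitch, yaw] about the fixed x, y, z axes, in that order (R = Rz(yaw) Ry(pitch) Rx(roll)).
In Python, from cell import monitor, cams, ctrl gives the robot as it stands.
- The arm moves only by the tool drive_tool, never from a script. Its argument "motion" is a list of rows, each an object with "fingers": the opening, from 0 (shut) to 1 (fully open); "linear": the shift along the tool's x, y, z in m, a list of three; "twist": the turn about the tool's z in rad. In form: [{"fingers": fingers, "linear": [x, y, z], "twist": twist}, ...]. A call has 1 to 5 rows; each row shifts and turns the commanded pose from where the row before left it, along the tool's axes as they then stand; what a row does not reach is not made up. A row lasts 1/12 s, in which the tool goes at most 41.7 mm and 7.16 degrees, less where a joint would pass 70% of its speed; a pose out of reach is approached as far as the arm can. A call with a gripper value outside its range is refused whole. The fingers move at their own pace and stop on an object; the grip force is fixed at half the most. Time passes only in rows, so rows that do not move let the fingers close. It gives the time, the measured TCP pose, the force, the opening and the grip force at its end, in the units of the state.
- monitor.read_state(): the state, without advancing time (a new reading comes with each control period).
- cams.get_image(name): name is "scene" or "top"; returns a dict with "color" (400x640x3 uint8, blue, green, red), "K" (3x3 intrinsics, pixels), "k1" (the pictures are not rectified: a ray, as slopes to the right and down, at radius r is drawn at 1 + k1 r^2 times it, then the intrinsics apply), "R" (3x3) and "t" (3): a world point X has camera coordinates R X + t. Camera axes: x right, y down, z forward; pixel columns grow to the right and rows downward; lengths in mm; the calibration is good to about 2 mm. A picture is of the moment at which its call begins. There is no depth.
- ctrl.finish_job(): hands the job in; it is judged then, once.
The state is a dict: "clock": time; "qpos": joint angles; "qd": joint speeds; "tau": joint torques, N m; "eef_pos": TCP position; "tool_rot": TCP orientation; "force": force on the tool from outside, world axes, zero at the start; "torque": the same for the moment, N m; "width": finger opening in mm; "gripper_force": force on a finger pad.
Only numpy, scipy, OpenCV 4.12 (cv2) and the standard library are available. Lean on these libraries where they do the work, as an engineer would, in place of code of your own. Each camera call takes 0.05 s, during which the arm holds its last target. There are 200 camera calls.

## Working session

There is one attempt and no reset: what is moved stays moved. The work goes in short steps, Python scripts to look and compute and a tool call to move; the robot and the scene stay as the last step left them, time stands still between calls to the robot, and variables do not carry over. Pictures are saved under pics/ and viewed, at most 10 in all, crops included, and the job is handed in when it is done.

Besides the shell and the picture viewer there is one more tool, called as name(argument=value, ...), one argument or row to a line, values as JSON. drive_tool: Moves the arm, as the interface text tells. Its arguments: {"type":"object","properties":{"motion":{"type":"array"}},"required":["motion"]}

```bash
mkdir -p pics; ls; python3 - <<'E'
from cell import monitor,cams
import cv2
s=monitor.read_state();print({k:s[k] for k in('clock','eef_pos','tool_rot','force','width')})
for n in('scene','top'):
    im=cams.get_image(n);cv2.imwrite(f'pics/{n}0.png',im['color']);print(n,im['K'],im['k1'],im['R'],im['t'])
E
```

```text
pics
{'clock': 0.0, 'eef_pos': array([202.87776736, 616.86102211, 230.39543644]), 'tool_rot': array([-3.13967617e+00,  3.38078282e-06,  2.82376929e+00]), 'force': array([-0.29668484, -0.0950376 , -0.33458572]), 'width': 85.44720275326962}
scene [[423.18321359   0.         320.93710831]
 [  0.         423.18321359 201.72292692]
 [  0.           0.           1.        ]] -0.0048038693003137935 [[-0.17817311  0.98394995  0.00984052]
 [ 0.81994034  0.15398841 -0.55134872]
 [-0.54401487 -0.09016688 -0.83421685]] [  51.25920659 -403.11638843 1828.52593396]
top [[394.64751806   0.         318.89748001]
 [  0.         394.64751806 197.86886886]
 [  0.           0.           1.        ]] -0.09654887011465417 [[ 0.02419489 -0.99968118 -0.00722123]
 [-0.97653142 -0.02208704 -0.21423944]
 [ 0.21401164  0.01223525 -0.97675448]] [  22.51324411  519.45411484 1099.37559393]
```

View pics/top0.png

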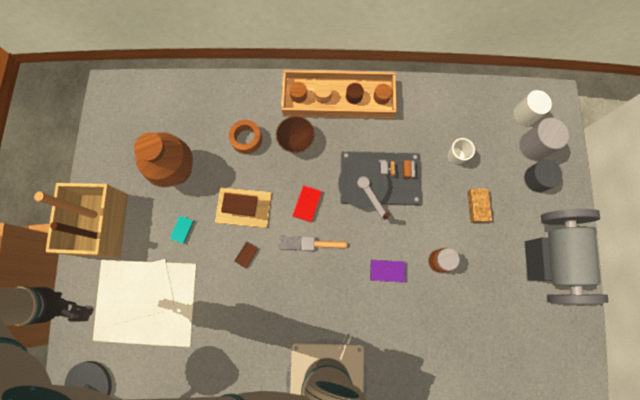

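View pics/scene0.png

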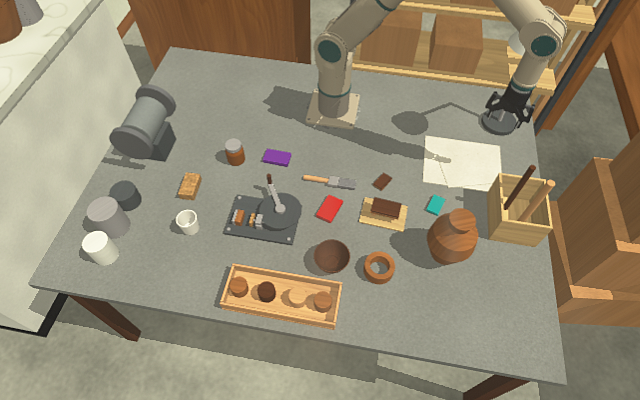

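The top view shows the blank on its battens at about (240,205) and the clamp at (380,178), with its lever post near (385,215). In the scene view the blank is at (387,208) and the clamp at (262,218). I'll zoom in on both.

```bash
python3 - <<'E'
import cv2,numpy as np
a=cv2.imread('pics/top0.png');b=cv2.imread('pics/scene0.png')
c1=cv2.resize(a[145:230,330:430],None,fx=4,fy=4,interpolation=cv2.INTER_CUBIC)
c2=cv2.resize(a[180:235,205:280],None,fx=5,fy=5,interpolation=cv2.INTER_CUBIC)
c3=cv2.resize(b[168:248,215:310],None,fx=4,fy=3,interpolation=cv2.INTER_CUBIC)
c4=cv2.resize(b[190:235,350:415],None,fx=5,fy=5,interpolation=cv2.INTER_CUBIC)
o=np.zeros((600,800,3),np.uint8)
for c,x,y in((c1,0,0),(c2,405,0),(c3,0,345),(c4,405,345)):o[y:y+c.shape[0],x:x+c.shape[1]]=c[:600-y,:800-x]
cv2.imwrite('pics/crop1.png',o)
E
```

```text
(no output)
```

View pics/crop1.png

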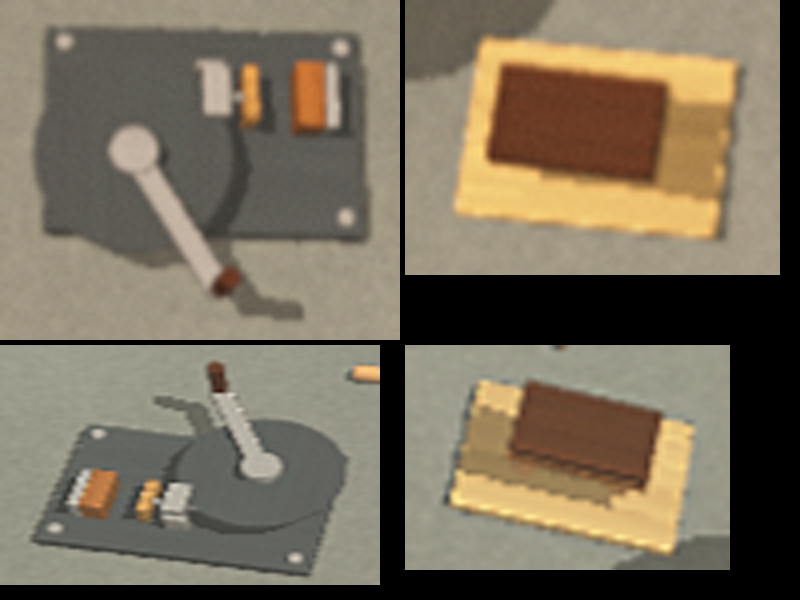

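The crops show, in top-image pixels, the plate corners at (341.8,152), (420,153.3), (421.8,205) and (340.5,203.5). The blank's top corners are at (224,193), (257.4,196.6), (255.4,216) and (221.6,212), and the post top is at about (387,213). Next I fit poses to these.

```bash
cat >h.py <<'E'
import numpy as np,cv2
from scipy.optimize import least_squares
from cell import monitor,cams
def proj(im,X):
    c=np.asarray(X,float)@im['R'].T+im['t'];s=c[:,:2]/c[:,2:]
    s=s*(1+im['k1']*(s**2).sum(1,keepdims=True))
    return s*im['K'][0,0]+im['K'][:2,2]
def unproj(im,p,z):
    f=lambda v:(proj(im,[[v[0],v[1],z]])[0]-p)
    return least_squares(f,[600,0]).x
def place(p,L):
    c,s=np.cos(p[2]),np.sin(p[2]);L=np.asarray(L,float)
    return np.c_[p[0]+c*L[:,0]-s*L[:,1],p[1]+s*L[:,0]+c*L[:,1],L[:,2]]
def fit(obs,p0):
    return least_squares(lambda p:np.concatenate([(proj(im,place(p,L))-P).ravel() for im,L,P in obs]),p0,x_scale=[1,1,.01])
E
python3 - <<'E'
from h import *
T=cams.get_image('top');S=cams.get_image('scene')
A=(T,[[90,175,15],[90,-70,15],[-75,-70,15],[-75,175,15]],np.array([[341.75,152],[420,153.25],[421.75,205],[340.5,203.5]]))
B=(S,[[-75,-70,15],[90,-70,15],[90,175,15]],np.array([[237,195.7],[223.5,233.7],[292.5,244.7]]))
for o in([A],[B],[A,B]):
    r=fit(o,[650,-150,0]);print('clamp',r.x.round(3),r.fun.round(1))
    p=r.x
    q=place(p,[[-20-120*np.cos(.55),110-120*np.sin(.55),98],[30,0,15],[5,-14.5,45],[55,-14.5,45],[-20,110,75]]);print(q.round(1));print(proj(T,q).round(1),proj(S,q).round(1))
print('post',unproj(T,[387,213],98),unproj(S,[269,175],98))
P=np.array([[224,193],[257.4,196.6],[255.4,216],[221.6,212]])
A=(T,[[30,50,56],[30,-50,56],[-30,-50,56],[-30,50,56]],P)
r=fit([A],[600,200,0]);print('blank',r.x,r.fun.round(1)); print([unproj(T,p,56).round(1) for p in P])
B=(S,[[-30,-50,56],[-30,50,56]],np.array([[374.4,197.4],[401.4,203.4]]))
r=fit([B],[600,200,0]);print('blankS',r.x,r.fun.round(1))
r=fit([A,B],[600,200,0]);print('blankS',r.x,r.fun.round(1))
print(proj(T,place(r.x,A[1])).round(1))
E
```

```text
clamp [ 5.87226e+02 -2.07174e+02  2.00000e-03] [-0.2 -0.3 -0.3  0.2 -0.1  0.1  0.6  0. ]
[[ 464.8 -160.1   98. ]
 [ 617.2 -207.1   15. ]
 [ 592.3 -221.7   45. ]
 [ 642.3 -221.6   45. ]
 [ 567.   -97.2   75. ]]
[[387.9 215. ]
 [398.  171.4]
 [404.8 176.7]
 [404.4 160.8]
 [364.6 181.3]] [[268.2 173.5]
 [246.9 219.5]
 [243.7 208.4]
 [239.7 220.4]
 [279.2 203.3]]
clamp [ 5.97928e+02 -2.01439e+02  7.00000e-03] [-0.2 -0.5 -0.   0.2  0.2  0.3]
[[ 475.3 -155.1   98. ]
 [ 627.9 -201.2   15. ]
 [ 603.  -215.9   45. ]
 [ 653.  -215.5   45. ]
 [ 577.1  -91.6   75. ]]
[[386.  211.3]
 [396.  168. ]
 [402.8 173.2]
 [402.3 157.3]
 [362.6 177.9]] [[268.8 176. ]
 [247.7 222.3]
 [244.4 211.2]
 [240.5 223.3]
 [280.1 206. ]]
clamp [ 5.90742e+02 -2.05566e+02  9.00000e-03] [-0.9 -1.  -1.  -1.  -0.5 -1.2  0.2 -0.8 -0.8 -2.3 -0.5 -1.8 -0.5 -1.8]
[[ 468.  -159.3   98. ]
 [ 620.7 -205.3   15. ]
 [ 595.9 -220.    45. ]
 [ 645.9 -219.6   45. ]
 [ 569.8  -95.7   75. ]]
[[387.6 213.9]
 [397.4 170.3]
 [404.3 175.5]
 [403.7 159.6]
 [364.1 180.4]] [[268.1 174.2]
 [247.1 220.4]
 [243.8 209.3]
 [239.9 221.4]
 [279.4 204. ]]
post [ 470.58833477 -157.68040998] [ 470.85358577 -155.50716025]
blank [ 4.94157552e+02  2.67059744e+02 -7.80523612e-02] [ 0.4 -0.2  0.3 -0.5 -0.5  0.1 -0.3  0.6]
[array([527.3, 315.8]), array([518.6, 215.6]), array([460.7, 218.2]), array([470.1, 318.6])]
blankS [ 5.01936230e+02  2.71482244e+02 -8.07078289e-02] [-0.4 -0.1  0.4  0.1]
blankS [ 4.95728962e+02  2.68261168e+02 -8.86299648e-02] [ 0.2 -0.9 -0.  -0.9 -1.  -0.3 -0.7 -0.1 -1.  -1.7 -0.3 -1.4]
[[224.2 192.1]
 [257.4 195.7]
 [254.4 215.7]
 [220.9 211.9]]
```

```bash
cat >>h.py <<'E'
def plan(x,y,z,psi=None,f=1):
    s=monitor.read_state();p=s['eef_pos'];a=s['tool_rot'][2]
    d=np.array([x,y,z])-p;tw=0 if psi is None else (a-psi+np.pi)%(2*np.pi)-np.pi
    n=int(max(1,np.ceil(np.linalg.norm(d)/39),np.ceil(abs(tw)/.12)))
    print('t',round(s['clock'],2),'at',p.round(1),s['tool_rot'].round(3),'w',round(s['width'],1),'F',s['force'].round(1),'n',n)
    for i in range(n):
        b=a-tw*i/n;v=d/n/1000
        print([round(float(k),4) for k in(np.cos(b)*v[0]+np.sin(b)*v[1],np.sin(b)*v[0]-np.cos(b)*v[1],-v[2])],round(tw/n,4))
E
python3 -c "
from h import *
plan(499,298.5,130,1.49)"
```

```text
t 0.2 at [202.9 617.1 230.7] [-3.14  -0.     2.824] w 85.0 F [ 0.3 -0.2  0.1] n 12
[-0.0317, -0.0175, 0.0084] 0.1112
[-0.0335, -0.0139, 0.0084] 0.1112
[-0.0348, -0.0101, 0.0084] 0.1112
[-0.0357, -0.0062, 0.0084] 0.1112
[-0.0362, -0.0022, 0.0084] 0.1112
[-0.0362, 0.0019, 0.0084] 0.1112
[-0.0358, 0.0059, 0.0084] 0.1112
[-0.0349, 0.0098, 0.0084] 0.1112
[-0.0336, 0.0136, 0.0084] 0.1112
[-0.0319, 0.0173, 0.0084] 0.1112
[-0.0298, 0.0207, 0.0084] 0.1112
[-0.0273, 0.0239, 0.0084] 0.1112
```

drive_tool(
  motion=[
    {"fingers": 1, "linear": [-0.0317, -0.0175, 0.002], "twist": 0.111},
    {"fingers": 1, "linear": [-0.0335, -0.0139, 0.002], "twist": 0.111},
    {"fingers": 1, "linear": [-0.0348, -0.0101, 0.002], "twist": 0.111},
    {"fingers": 1, "linear": [-0.0357, -0.0062, 0.002], "twist": 0.111},
    {"fingers": 1, "linear": [-0.0362, -0.0022, 0.002], "twist": 0.111},
  ],
)

```text
clock: 0.62
eef_pos: [327.2, 483.3, 221.2]
tool_rot: [-3.141, -0.0, 2.264]
force: [0.3, 0.7, -0.1]
width: 85.5
gripper_force: 0.0
```

drive_tool(
  motion=[
    {"fingers": 1, "linear": [-0.0362, 0.0019, 0.01], "twist": 0.111},
    {"fingers": 1, "linear": [-0.0358, 0.0059, 0.01], "twist": 0.111},
    {"fingers": 1, "linear": [-0.0349, 0.0098, 0.01], "twist": 0.111},
    {"fingers": 1, "linear": [-0.0336, 0.0136, 0.01], "twist": 0.111},
    {"fingers": 1, "linear": [-0.0319, 0.0173, 0.01], "twist": 0.111},
  ],
)

```text
clock: 1.03
eef_pos: [450.9, 350.7, 171.0]
tool_rot: [3.141, -0.0, 1.709]
force: [1.2, 0.9, -0.4]
width: 85.4
gripper_force: 0.0
```

drive_tool(
  motion=[
    {"fingers": 1, "linear": [-0.0298, 0.0207, 0.01], "twist": 0.111},
    {"fingers": 1, "linear": [-0.0273, 0.0239, 0.01], "twist": 0.111},
    {"fingers": 1, "linear": [0, 0, 0], "twist": 0},
  ],
)

```text
clock: 1.28
eef_pos: [504.7, 290.1, 150.0]
tool_rot: [3.138, 0.006, 1.477]
force: [0.6, -1.4, 0.2]
width: 85.0
gripper_force: 0.0
```

```bash
python3 - <<'E'
from h import *
plan(499,298.5,90,1.49)
T=cams.get_image('top');S=cams.get_image('scene')
a=T['color'];b=S['color']
o=np.zeros((600,800,3),np.uint8)
c=cv2.resize(a[150:270,180:310],None,fx=3,fy=3,interpolation=2);o[:360,:390]=c
c=cv2.resize(b[110:250,330:460],None,fx=3,fy=3,interpolation=2);o[:420,400:790]=c
cv2.imwrite('pics/c2.png',o)
E
```

```text
t 1.28 at [504.7 290.1 150. ] [3.138 0.006 1.477] w 85.0 F [ 0.6 -1.4  0.2] n 2
[0.0039, -0.0032, 0.03] -0.0066
[0.0039, -0.0032, 0.03] -0.0066
```

View pics/c2.png

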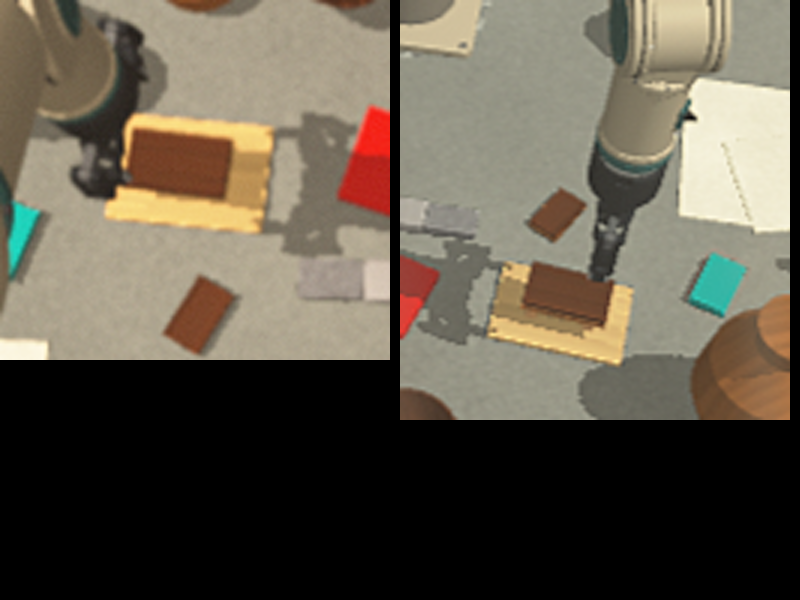

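The gripper hangs over the blank's +y end in both views, and the blank is undisturbed. I descend now.

drive_tool(
  motion=[
    {"fingers": 1, "linear": [0.0039, -0.0032, 0.03], "twist": -0.0066},
    {"fingers": 1, "linear": [0.0039, -0.0032, 0.03], "twist": -0.0066},
    {"fingers": 1, "linear": [0, 0, 0], "twist": 0},
  ],
)

```text
clock: 1.63
eef_pos: [488.4, 308.6, 86.9]
tool_rot: [-3.133, 0.003, 1.51]
force: [-1.5, -0.0, -1.3]
width: 85.4
gripper_force: 0.0
```

drive_tool(
  motion=[
    {"fingers": 1, "linear": [0, 0, 0.022], "twist": 0},
    {"fingers": 1, "linear": [0, 0, 0.022], "twist": 0},
    {"fingers": 1, "linear": [0, 0, 0.019], "twist": 0},
    {"fingers": 1, "linear": [0, 0, 0], "twist": 0},
    {"fingers": 1, "linear": [0, 0, 0], "twist": 0},
  ],
)

```text
clock: 2.05
eef_pos: [493.2, 308.0, 28.8]
tool_rot: [-3.141, -0.0, 1.506]
force: [-0.9, -0.9, 0.2]
width: 85.7
gripper_force: 0.0
```

drive_tool(
  motion=[
    {"fingers": 0.6, "linear": [0, 0, 0], "twist": 0},
    {"fingers": 0.4, "linear": [0, 0, 0], "twist": 0},
    {"fingers": 0.4, "linear": [0, 0, 0], "twist": 0},
    {"fingers": 0.4, "linear": [0, 0, 0], "twist": 0},
    {"fingers": 0.4, "linear": [0, 0, 0], "twist": 0},
  ],
)

```text
clock: 2.47
eef_pos: [495.1, 308.2, 30.6]
tool_rot: [3.139, -0.003, 1.505]
force: [0.2, -0.0, 7.1]
width: 58.6
gripper_force: 63.7
```

drive_tool(
  motion=[
    {"fingers": 0.4, "linear": [0, 0, -0.02], "twist": 0},
    {"fingers": 0.4, "linear": [0, 0, -0.035], "twist": 0},
    {"fingers": 0.4, "linear": [0, 0, -0.035], "twist": 0},
    {"fingers": 0.4, "linear": [0, 0, -0.035], "twist": 0},
    {"fingers": 0.4, "linear": [0, 0, 0], "twist": 0},
  ],
)

```text
clock: 2.88
eef_pos: [498.0, 309.2, 161.0]
tool_rot: [3.131, -0.008, 1.505]
force: [0.6, 0.4, -0.8]
width: 59.2
gripper_force: 64.8
```

drive_tool(
  motion=[
    {"fingers": 0.4, "linear": [0, 0, 0], "twist": 0},
    {"fingers": 0.4, "linear": [0, 0, 0], "twist": 0},
  ],
)

```text
clock: 3.05
eef_pos: [493.2, 307.4, 153.6]
tool_rot: [-3.141, -0.001, 1.505]
force: [-1.0, -0.5, -1.9]
width: 59.1
gripper_force: 64.8
```

```bash
python3 - <<'E'
from h import *
plan(495,308,150)
T=cams.get_image('top');S=cams.get_image('scene')
a=T['color'];b=S['color']
o=np.zeros((420,790,3),np.uint8)
c=cv2.resize(a[150:270,180:310],None,fx=3,fy=3,interpolation=2);o[:360,:390]=c
c=cv2.resize(b[110:250,330:460],None,fx=3,fy=3,interpolation=2);o[:420,400:790]=c
cv2.imwrite('pics/c3.png',o)
E
```

```text
t 3.05 at [493.2 307.4 153.6] [-3.141e+00 -1.000e-03  1.505e+00] w 59.1 F [-1.  -0.5 -1.9] n 1
[0.0007, 0.0018, 0.0036] 0.0
```

View pics/c3.png

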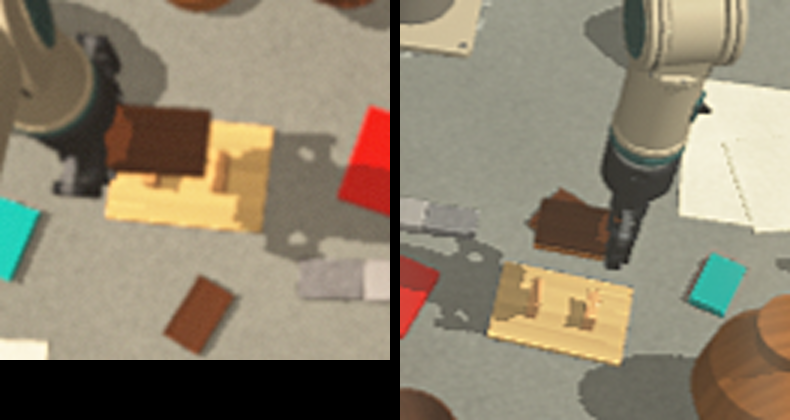

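The blank is firmly held by its +y end and stays level, so gravity alone won't swing it. I'll put it back, re-grip about 9 mm from its centre, and pivot it in the fingers by pushing its ends against the fixed strips.

drive_tool(
  motion=[
    {"fingers": 0.4, "linear": [0, 0, 0.035], "twist": 0},
    {"fingers": 0.4, "linear": [0, 0, 0.035], "twist": 0},
    {"fingers": 0.4, "linear": [0, 0, 0.03], "twist": 0},
    {"fingers": 0.4, "linear": [0, 0, 0.015], "twist": 0},
    {"fingers": 0.4, "linear": [0, 0, 0.009], "twist": 0},
  ],
)

```text
clock: 3.57
eef_pos: [491.2, 306.1, 28.5]
tool_rot: [-3.135, 0.002, 1.505]
force: [-15.2, -6.4, 60.4]
width: 58.9
gripper_force: 72.3
```

drive_tool(
  motion=[
    {"fingers": 0.4, "linear": [0, 0, 0], "twist": 0},
    {"fingers": 0.4, "linear": [0, 0, 0], "twist": 0},
    {"fingers": 0.4, "linear": [0, 0, 0], "twist": 0},
  ],
)

```text
clock: 3.82
eef_pos: [493.0, 306.7, 28.7]
tool_rot: [-3.14, 0.001, 1.505]
force: [0.1, -0.0, 1.0]
width: 58.9
gripper_force: 66.8
```

drive_tool(
  motion=[
    {"fingers": 1, "linear": [0, 0, 0], "twist": 0},
    {"fingers": 1, "linear": [0, 0, 0], "twist": 0},
    {"fingers": 1, "linear": [0, 0, 0], "twist": 0},
    {"fingers": 1, "linear": [-0.016, 0, 0], "twist": 0},
    {"fingers": 1, "linear": [-0.015, 0, 0], "twist": 0},
  ],
)

```text
clock: 4.23
eef_pos: [491.6, 277.1, 29.1]
tool_rot: [3.141, -0.001, 1.507]
force: [0.3, -0.4, 1.0]
width: 85.6
gripper_force: 0.0
```

drive_tool(
  motion=[
    {"fingers": 1, "linear": [0, 0, 0], "twist": 0},
    {"fingers": 1, "linear": [0, 0, 0], "twist": 0},
    {"fingers": 1, "linear": [0, 0, 0], "twist": 0},
  ],
)

```text
clock: 4.48
eef_pos: [491.9, 277.4, 29.3]
tool_rot: [3.141, -0.001, 1.505]
force: [0.1, 0.8, -0.0]
width: 85.4
gripper_force: 0.0
```

```bash
python3 - <<'E'
from h import *
plan(495,277,28)
T=cams.get_image('top');S=cams.get_image('scene')
# board corners from initial top picture
for p in ((483,40),(738,63),(717,238),(457,213)):
    print(unproj(T,[(p[0]-405)/5+204.6,p[1]/5+179.6],8).round(1))
a=T['color'];b=S['color']
o=np.zeros((420,790,3),np.uint8)
c=cv2.resize(a[150:270,180:310],None,fx=3,fy=3,interpolation=2);o[:360,:390]=c
c=cv2.resize(b[110:250,330:460],None,fx=3,fy=3,interpolation=2);o[:420,400:790]=c
cv2.imwrite('pics/c4.png',o)
E
```

```text
t 4.48 at [491.9 277.4  29.3] [ 3.141e+00 -1.000e-03  1.505e+00] w 85.4 F [ 0.1  0.8 -0. ] n 1
[-0.0002, 0.0031, 0.0013] 0.0
[555.  341.6]
[543.9 182.1]
[435.4 189.5]
[446.5 349.3]
```

View pics/c4.png

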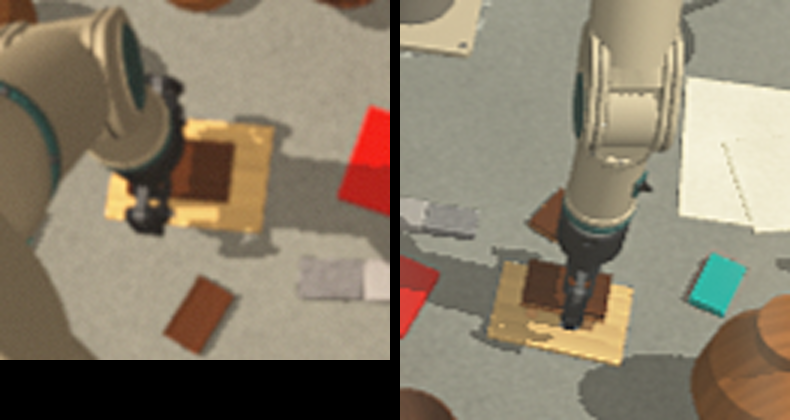

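drive_tool(
  motion=[
    {"fingers": 0.4, "linear": [0, 0, 0.006], "twist": 0},
    {"fingers": 0.4, "linear": [0, 0, 0], "twist": 0},
    {"fingers": 0.4, "linear": [0, 0, 0], "twist": 0},
    {"fingers": 0.4, "linear": [0, 0, 0], "twist": 0},
    {"fingers": 0.4, "linear": [0, 0, 0], "twist": 0},
  ],
)

```text
clock: 5.0
eef_pos: [491.5, 276.4, 23.1]
tool_rot: [-3.141, 0.0, 1.505]
force: [-0.1, 0.0, -0.9]
width: 59.0
gripper_force: 64.3
```

drive_tool(
  motion=[
    {"fingers": 0.4, "linear": [0, 0, 0], "twist": 0},
    {"fingers": 0.4, "linear": [0, 0, 0], "twist": 0},
  ],
)

```text
clock: 5.17
eef_pos: [491.6, 276.3, 23.2]
tool_rot: [-3.141, 0.0, 1.505]
force: [0.7, 0.1, -1.4]
width: 59.2
gripper_force: 64.3
```

drive_tool(
  motion=[
    {"fingers": 0.4, "linear": [0, 0, -0.01], "twist": 0},
    {"fingers": 0.4, "linear": [-0.01, 0, -0.01], "twist": 0},
    {"fingers": 0.4, "linear": [-0.025, 0, 0], "twist": 0},
    {"fingers": 0.4, "linear": [-0.025, 0, 0], "twist": 0},
    {"fingers": 0.4, "linear": [-0.015, 0, 0], "twist": 0},
  ],
)

```text
clock: 5.58
eef_pos: [486.9, 197.8, 44.7]
tool_rot: [3.14, 0.001, 1.503]
force: [0.4, 0.2, -0.9]
width: 59.1
gripper_force: 64.5
```

drive_tool(
  motion=[
    {"fingers": 0.4, "linear": [0, 0, 0], "twist": 0},
    {"fingers": 0.4, "linear": [0, 0, 0], "twist": 0},
    {"fingers": 0.4, "linear": [0, 0, 0], "twist": 0},
  ],
)

```text
clock: 5.83
eef_pos: [487.2, 202.1, 44.0]
tool_rot: [3.141, -0.001, 1.505]
force: [-0.0, 0.7, -0.8]
width: 59.1
gripper_force: 64.5
```

drive_tool(
  motion=[
    {"fingers": 0.4, "linear": [0, 0, 0.01], "twist": 0},
    {"fingers": 0.4, "linear": [0, 0, 0.009], "twist": 0},
    {"fingers": 0.4, "linear": [0, 0, 0], "twist": 0},
    {"fingers": 0.4, "linear": [0, 0, 0.002], "twist": 0},
    {"fingers": 0.4, "linear": [0, 0, 0.002], "twist": 0},
  ],
)

```text
clock: 6.25
eef_pos: [486.5, 202.1, 21.1]
tool_rot: [-3.141, -0.001, 1.506]
force: [-4.1, -2.6, 23.8]
width: 59.3
gripper_force: 68.0
```

drive_tool(
  motion=[
    {"fingers": 0.4, "linear": [0, 0, 0.002], "twist": 0},
    {"fingers": 0.4, "linear": [0, 0, 0.001], "twist": 0},
    {"fingers": 0.4, "linear": [0, 0, 0], "twist": 0},
  ],
)

```text
clock: 6.5
eef_pos: [486.5, 201.6, 18.8]
tool_rot: [-3.141, -0.001, 1.506]
force: [-4.0, -1.9, 21.6]
width: 59.1
gripper_force: 69.6
```

drive_tool(
  motion=[
    {"fingers": 0.4, "linear": [0, 0, 0.002], "twist": 0},
    {"fingers": 0.4, "linear": [0, 0, 0.002], "twist": 0},
    {"fingers": 0.4, "linear": [0, 0, 0.001], "twist": 0},
    {"fingers": 0.4, "linear": [0, 0, 0], "twist": 0},
    {"fingers": 0.4, "linear": [0, 0, 0], "twist": 0},
  ],
)

```text
clock: 6.92
eef_pos: [486.4, 201.2, 13.8]
tool_rot: [-3.141, -0.0, 1.505]
force: [-4.3, -2.6, 21.1]
width: 59.4
gripper_force: 73.9
```

```bash
python3 - <<'E'
from h import *
plan(487,202,14)
T=cams.get_image('top');S=cams.get_image('scene')
a=T['color'];b=S['color']
o=np.zeros((420,790,3),np.uint8)
c=cv2.resize(a[150:270,180:310],None,fx=3,fy=3,interpolation=2);o[:360,:390]=c
c=cv2.resize(b[110:250,330:460],None,fx=3,fy=3,interpolation=2);o[:420,400:790]=c
cv2.imwrite('pics/c5.png',o)
E
```

```text
t 6.92 at [486.4 201.2  13.8] [-3.141 -0.     1.505] w 59.4 F [-4.3 -2.6 21.1] n 1
[0.0008, 0.0005, -0.0002] 0.0
```

View pics/c5.png

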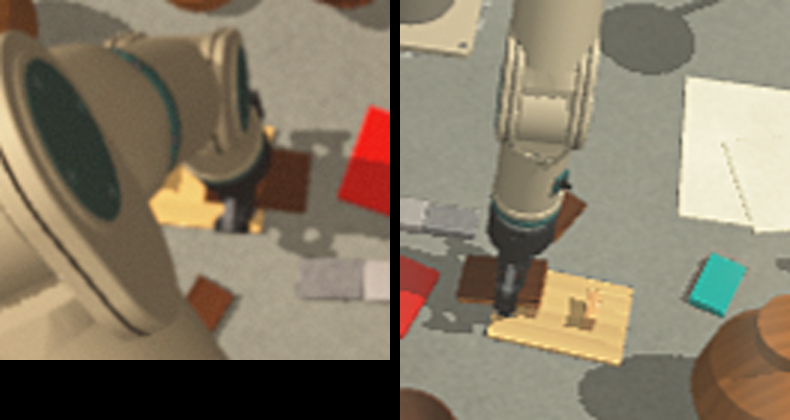

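The blank has turned about 24° in the fingers, with its -y end low, at a steady 21 N. Next I push its low end against the outer (+y) face of the far strip while lifting. First I check where the neighbouring objects are.

```bash
python3 - <<'E'
from h import *
T=cams.get_image('top')
for p in((178,217),(194,221),(186,243),(171,239)):print(unproj(T,p,12).round())
print('vase',unproj(T,(165,172),60).round(),unproj(T,(150,146),225).round())
plan(487,202,60); plan(497,371,60)
W=307
for th in range(24,91,11):
    t=np.radians(th);s,c=np.sin(t),np.cos(t)
    print(th,'y',round(W+59*c+9*s,1),'tcpz',round(42-24+59*s-9*c-15.8+8*(th-24)/66,1))
E
```

```text
[459. 465.]
[448. 413.]
[380. 432.]
[391. 480.]
vase [587. 501.] [611. 480.]
t 7.07 at [486.4 201.2  13.8] [-3.141 -0.     1.505] w 58.9 F [-4.5 -3.1 21.7] n 2
[0.0004, 0.0003, -0.0231] 0.0
[0.0004, 0.0003, -0.0231] 0.0
t 7.07 at [486.4 201.2  13.8] [-3.141 -0.     1.505] w 58.9 F [-4.5 -3.1 21.7] n 5
[0.034, -0.0001, -0.0092] 0.0
[0.034, -0.0001, -0.0092] 0.0
[0.034, -0.0001, -0.0092] 0.0
[0.034, -0.0001, -0.0092] 0.0
[0.034, -0.0001, -0.0092] 0.0
24 y 364.6 tcpz 18.0
35 y 360.5 tcpz 30.0
46 y 354.5 tcpz 41.1
57 y 346.7 tcpz 50.8
68 y 337.4 tcpz 58.9
79 y 327.1 tcpz 65.1
90 y 316.0 tcpz 69.2
```

drive_tool(
  motion=[
    {"fingers": 0.4, "linear": [0, 0, -0.025], "twist": 0},
    {"fingers": 0.4, "linear": [0, 0, -0.035], "twist": 0},
    {"fingers": 0.4, "linear": [0.03, 0, 0], "twist": 0},
    {"fingers": 0.4, "linear": [0.04, 0, 0], "twist": 0},
    {"fingers": 0.4, "linear": [0.04, 0, 0], "twist": 0},
  ],
)

```text
clock: 7.48
eef_pos: [494.2, 311.8, 72.7]
tool_rot: [3.141, 0.0, 1.503]
force: [0.7, 1.1, -1.5]
width: 59.0
gripper_force: 71.4
```

drive_tool(
  motion=[
    {"fingers": 0.4, "linear": [0.04, 0, 0], "twist": 0},
    {"fingers": 0.4, "linear": [0.021, 0, 0], "twist": 0},
    {"fingers": 0.4, "linear": [0, 0, 0], "twist": 0},
    {"fingers": 0.4, "linear": [0, 0, 0], "twist": 0},
    {"fingers": 0.4, "linear": [0, 0, 0], "twist": 0},
  ],
)

```text
clock: 7.9
eef_pos: [497.4, 370.7, 71.4]
tool_rot: [-3.14, 0.002, 1.505]
force: [-0.2, -0.2, -0.6]
width: 59.1
gripper_force: 71.3
```

```bash
python3 - <<'E'
from h import *
plan(497,371,18)
T=cams.get_image('top');S=cams.get_image('scene')
a=T['color'];b=S['color']
o=np.zeros((420,790,3),np.uint8)
c=cv2.resize(a[150:270,180:310],None,fx=3,fy=3,interpolation=2);o[:360,:390]=c
c=cv2.resize(b[110:250,330:460],None,fx=3,fy=3,interpolation=2);o[:420,400:790]=c
cv2.imwrite('pics/c6.png',o)
E
```

```text
t 7.9 at [497.4 370.7  71.4] [-3.140e+00  2.000e-03  1.505e+00] w 59.1 F [-0.2 -0.2 -0.6] n 2
[0.0001, -0.0002, 0.0267] 0.0
[0.0001, -0.0002, 0.0267] 0.0
```

View pics/c6.png

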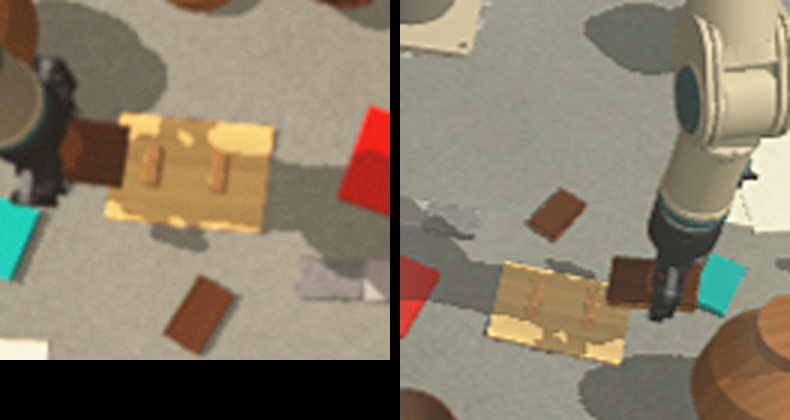

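The tilted blank hangs clear on the +y side of the far strip, with the strips at crop x 150 and 218. I lower it and push.

drive_tool(
  motion=[
    {"fingers": 0.4, "linear": [0, 0, 0.025], "twist": 0},
    {"fingers": 0.4, "linear": [0, 0, 0.02], "twist": 0},
    {"fingers": 0.4, "linear": [0, 0, 0.006], "twist": 0},
    {"fingers": 0.4, "linear": [0, 0, 0], "twist": 0},
    {"fingers": 0.4, "linear": [0, 0, 0], "twist": 0},
  ],
)

```text
clock: 8.42
eef_pos: [498.5, 371.2, 21.6]
tool_rot: [3.142, 0.0, 1.504]
force: [0.0, 0.4, -0.4]
width: 59.2
gripper_force: 71.3
```

drive_tool(
  motion=[
    {"fingers": 0.4, "linear": [-0.003, 0, 0], "twist": 0},
    {"fingers": 0.4, "linear": [-0.002, 0, 0], "twist": 0},
    {"fingers": 0.4, "linear": [0, 0, 0], "twist": 0},
  ],
)

```text
clock: 8.67
eef_pos: [498.4, 366.9, 22.4]
tool_rot: [3.14, -0.001, 1.504]
force: [0.7, -0.0, -0.9]
width: 59.0
gripper_force: 71.3
```

drive_tool(
  motion=[
    {"fingers": 0.4, "linear": [-0.002, 0, 0], "twist": 0},
    {"fingers": 0.4, "linear": [-0.001, 0, 0], "twist": 0},
    {"fingers": 0.4, "linear": [0, 0, 0], "twist": 0},
  ],
)

```text
clock: 8.92
eef_pos: [498.2, 366.6, 22.4]
tool_rot: [3.139, -0.004, 1.506]
force: [0.3, 4.9, 0.4]
width: 59.0
gripper_force: 71.4
```

drive_tool(
  motion=[
    {"fingers": 0.4, "linear": [0.001, 0, 0.004], "twist": 0},
    {"fingers": 0.4, "linear": [-0.003, 0, 0], "twist": 0},
    {"fingers": 0.4, "linear": [-0.002, 0, -0.003], "twist": 0},
    {"fingers": 0.4, "linear": [-0.002, 0, -0.004], "twist": 0},
    {"fingers": 0.4, "linear": [-0.0015, 0, -0.004], "twist": 0},
  ],
)

```text
clock: 9.33
eef_pos: [497.4, 364.9, 29.1]
tool_rot: [3.138, -0.011, 1.509]
force: [1.0, 16.9, -3.8]
width: 58.8
gripper_force: 71.1
```

drive_tool(
  motion=[
    {"fingers": 0.4, "linear": [-0.002, 0, -0.0037], "twist": 0},
    {"fingers": 0.4, "linear": [-0.002, 0, -0.0037], "twist": 0},
    {"fingers": 0.4, "linear": [-0.002, 0, -0.0037], "twist": 0},
  ],
)

```text
clock: 9.58
eef_pos: [495.9, 352.0, 39.4]
tool_rot: [-3.141, -0.001, 1.507]
force: [-0.8, -0.9, -1.6]
width: 59.1
gripper_force: 71.2
```

```bash
cat >>h.py <<'E'
def mask(im):
    b,g,r=[im['color'][...,i].astype(int) for i in range(3)]
    return ((r-b>18)&(r<125)&(r>1.35*g)).astype(np.uint8)
def pred(im,x,yp,zp,th,u=59,v=41):
    t=np.radians(th);s,c=np.sin(t),np.cos(t)
    P=[[x+w,yp+a*c-n*s,zp+a*s+n*c] for a in(-u,v) for n in(-9,9) for w in(-30,30)]
    q=proj(im,P);return q.min(0).round(1),q.max(0).round(1)
E
python3 - <<'E'
from h import *
s=monitor.read_state();p=s['eef_pos'];print(p.round(1),s['force'].round(1))
for n in('top','scene'):
    im=cams.get_image(n);m=mask(im)
    q=proj(im,[[p[0],p[1],p[2]+24]])[0].astype(int);print(n,q)
    k,l,st,ce=cv2.connectedComponentsWithStats(m)
    for i in range(1,k):
        if st[i,4]>25 and np.hypot(*(ce[i]-q))<45: print(st[i],ce[i].round(1))
    for th in(10,24,35,50,65):print(th,pred(im,p[0],p[1],p[2]+24,th))
im=cams.get_image('top');m=mask(im)
for r in range(183,224,2):print(r,''.join('.#'[v] for v in m[r,190:265]))
im=cams.get_image('scene');m=mask(im)
for r in range(180,226,2):print(r,''.join('.#'[v] for v in m[r,375:445]))
E
```

```text
[495.9 352.   39.4] [-0.8 -0.9 -1.6]
top [210 202]
[209 193  23  22 396] [220.5 203.6]
10 (array([194.9, 191.1]), array([231.6, 214.3]))
24 (array([194.9, 190.4]), array([231.7, 215. ]))
35 (array([194.9, 190. ]), array([231.2, 215.5]))
50 (array([195.7, 189.5]), array([229.3, 215.9]))
65 (array([197.6, 189.3]), array([226.3, 216.1]))
scene [409 208]
[374 173  18  17 166] [382.  181.1]
[392 200  15  17 185] [398.9 207.9]
[414 201   8  16  67] [418.3 209.5]
[428 215  21  49 575] [437.4 240.9]
10 (array([392. , 198.8]), array([422.4, 217.6]))
24 (array([391.9, 198.7]), array([422.6, 218. ]))
35 (array([392.6, 197.5]), array([422.4, 219.7]))
50 (array([394.5, 196.1]), array([421.4, 221.6]))
65 (array([397.4, 195. ]), array([419.6, 223.1]))
183 ...........................................................................
185 ...........................................................................
187 ...........................................................................
189 ...........................................................................
191 .............................
[... 2351 characters left out ...]
#........................
208 ..................###.##.######...........####........................
210 .................##############..........#####........................
212 .................#############...........#####........................
214 .................######.######..........#####.........................
216 .......................................##..#......................##..
218 ...............................................................####...
220 ..............................................................####.#..
222 ............................................................########..
224 ..........................................................#########...
```

The mask extents (top right edge at px 232, scene left edge at px 392) show the end slipped up over the strip before the blank turned. I need a bigger starting tilt, and a harder push before lifting. I redo the first step with the pivot closer to the strip.

drive_tool(
  motion=[
    {"fingers": 0.4, "linear": [0, 0, -0.03], "twist": 0},
    {"fingers": 0.4, "linear": [-0.035, 0, 0], "twist": 0},
    {"fingers": 0.4, "linear": [-0.04, 0, 0], "twist": 0},
    {"fingers": 0.4, "linear": [-0.04, 0, 0], "twist": 0},
    {"fingers": 0.4, "linear": [-0.032, 0, 0], "twist": 0},
  ],
)

```text
clock: 10.2
eef_pos: [485.9, 199.8, 69.1]
tool_rot: [-3.14, 0.003, 1.503]
force: [0.0, -1.2, -1.3]
width: 58.6
gripper_force: 71.4
```

drive_tool(
  motion=[
    {"fingers": 0.4, "linear": [0, 0, 0.015], "twist": 0},
    {"fingers": 0.4, "linear": [0, 0, 0.015], "twist": 0},
    {"fingers": 0.4, "linear": [0, 0, 0], "twist": 0},
    {"fingers": 0.4, "linear": [0, 0, 0], "twist": 0},
  ],
)

```text
clock: 10.53
eef_pos: [486.1, 203.1, 38.7]
tool_rot: [-3.139, 0.001, 1.504]
force: [0.9, 0.1, -0.2]
width: 59.0
gripper_force: 71.4
```

drive_tool(
  motion=[
    {"fingers": 0.4, "linear": [0.002, 0, 0.012], "twist": 0},
    {"fingers": 0.4, "linear": [0, 0, 0.006], "twist": 0},
    {"fingers": 0.4, "linear": [0, 0, 0.003], "twist": 0},
    {"fingers": 0.4, "linear": [0, 0, 0.003], "twist": 0},
    {"fingers": 0.4, "linear": [0, 0, 0], "twist": 0},
  ],
)

```text
clock: 10.95
eef_pos: [486.7, 206.3, 15.6]
tool_rot: [-3.141, -0.0, 1.506]
force: [-2.2, 0.4, 2.9]
width: 59.1
gripper_force: 71.9
```

drive_tool(
  motion=[
    {"fingers": 0.4, "linear": [0, 0, 0.002], "twist": 0},
    {"fingers": 0.4, "linear": [0, 0, 0.001], "twist": 0},
    {"fingers": 0.4, "linear": [0, 0, 0], "twist": 0},
  ],
)

```text
clock: 11.2
eef_pos: [486.7, 206.3, 15.0]
tool_rot: [-3.141, -0.002, 1.505]
force: [-6.6, -1.9, 26.4]
width: 59.1
gripper_force: 74.6
```

drive_tool(
  motion=[
    {"fingers": 0.4, "linear": [0, 0, 0.0015], "twist": 0},
    {"fingers": 0.4, "linear": [0, 0, 0.001], "twist": 0},
    {"fingers": 0.4, "linear": [0, 0, 0], "twist": 0},
  ],
)

```text
clock: 11.45
eef_pos: [487.0, 206.1, 12.8]
tool_rot: [3.141, -0.002, 1.505]
force: [-6.1, -3.3, 29.2]
width: 58.8
gripper_force: 77.5
```

drive_tool(
  motion=[
    {"fingers": 0.4, "linear": [0, 0, 0.001], "twist": 0},
    {"fingers": 0.4, "linear": [0, 0, 0], "twist": 0},
  ],
)

```text
clock: 11.62
eef_pos: [487.0, 206.2, 12.0]
tool_rot: [3.141, -0.002, 1.505]
force: [-6.5, -3.2, 30.8]
width: 59.0
gripper_force: 78.9
```

```bash
python3 - <<'E'
from h import *
S=cams.get_image('scene');p=monitor.read_state()['eef_pos']
m=mask(S)
q=proj(S,[[p[0],p[1],p[2]+24]])[0];print(p,q)
for th in(15,25,32,40):print(th,pred(S,p[0],p[1],p[2]+24,th))
b=S['color'];x0,y0=330,165
c=cv2.resize(b[y0:y0+75,x0:x0+100],None,fx=8,fy=8,interpolation=2)
for th,col in((24,(0,255,0)),(34,(0,255,255))):
    t=np.radians(th);s,cc=np.sin(t),np.cos(t)
    P=[[p[0]+30,p[1]+a*cc-n*s,p[2]+24+a*s+n*cc] for a,n in((-59,-9),(-59,9),(41,9),(41,-9))]
    cv2.polylines(c,[((proj(S,P)-[x0,y0])*8+4).astype(int)],True,col,1)
cv2.imwrite('pics/c7.png',c)
E
```

```text
[487.01011831 206.13673196  11.98332579] [367.7698527  203.98710705]
15 (array([350.1, 195.7]), array([380.4, 212.5]))
25 (array([350.4, 194.6]), array([380.3, 213.7]))
32 (array([351. , 193.8]), array([380.1, 214.7]))
40 (array([351.9, 193. ]), array([379.7, 215.8]))
```

View pics/c7.png

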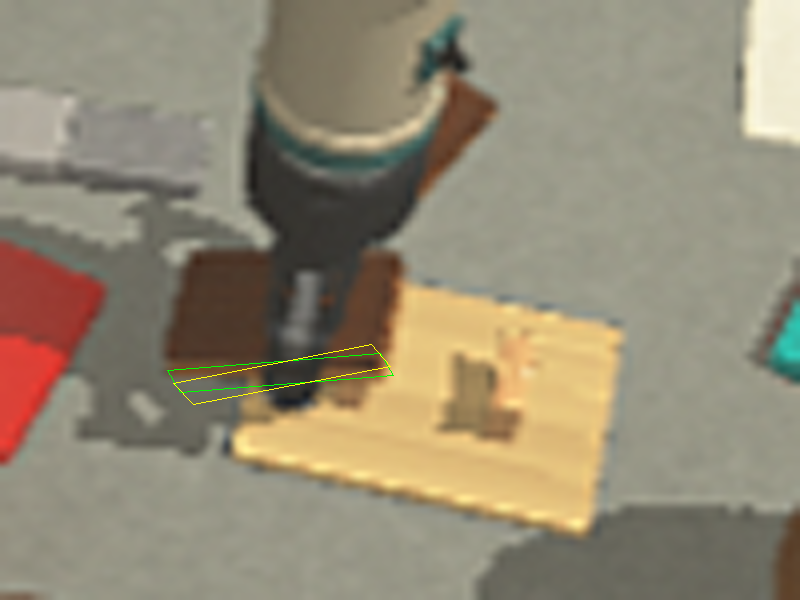

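The view shows the blank's top face with corners at about (190,250), (402,255), (388,372) and (165,360) in the crop, tilted less than I modelled. I fit the tilt from those corners.

```bash
python3 - <<'E'
from h import *
S=cams.get_image('scene');p=monitor.read_state()['eef_pos']
P=np.array([[190,250],[165,360],[402,255],[388,372]])/8+[330,165]-.44
def pts(v,ya=-.066):
    x,y,z,t=v;s,c=np.sin(t),np.cos(t);L=[]
    for w,a in((-30,-50),(30,-50),(-30,50),(30,50)):
        yy=a*c-9*s;zz=a*s+9*c
        L.append([x+w*np.cos(ya)-yy*np.sin(ya),y+w*np.sin(ya)+yy*np.cos(ya),z+zz])
    return L
for z in (None,):
    r=least_squares(lambda v:np.r_[(proj(S,pts(v))-P).ravel(),(v[:1]-p[0])/5],[487,200,40,.3],x_scale=[1,1,1,.02])
    print(r.x.round(2),np.degrees(r.x[3]),r.fun.round(1),p.round(1))
E
```

```text
[4.8729e+02 1.9922e+02 3.0420e+01 3.0000e-01] 16.96580512096413 [ 0.2  0.1 -0.1 -0.2  0.5  0.4 -0.6 -0.4  0.1] [487.  206.1  12. ]
```

drive_tool(
  motion=[
    {"fingers": 0.64, "linear": [0, 0, 0], "twist": 0},
    {"fingers": 0.64, "linear": [0, 0, 0], "twist": 0},
  ],
)

```text
clock: 11.88
eef_pos: [487.0, 206.1, 12.0]
tool_rot: [3.141, -0.002, 1.505]
force: [-6.5, -2.7, 29.9]
width: 59.3
gripper_force: 78.8
```

drive_tool(
  motion=[
    {"fingers": 0.67, "linear": [0, 0, 0], "twist": 0},
    {"fingers": 0.67, "linear": [0, 0, 0], "twist": 0},
  ],
)

```text
clock: 12.05
eef_pos: [487.0, 206.1, 12.0]
tool_rot: [3.141, -0.002, 1.505]
force: [-6.8, -3.0, 29.9]
width: 59.1
gripper_force: 78.8
```

drive_tool(
  motion=[
    {"fingers": 0.68, "linear": [0, 0, 0], "twist": 0},
    {"fingers": 0.68, "linear": [0, 0, 0], "twist": 0},
  ],
)

```text
clock: 12.22
eef_pos: [487.0, 206.1, 12.0]
tool_rot: [3.141, -0.002, 1.505]
force: [-6.3, -2.7, 30.0]
width: 58.8
gripper_force: 78.8
```

drive_tool(
  motion=[
    {"fingers": 0.4, "linear": [0, 0, 0.001], "twist": 0},
    {"fingers": 0.4, "linear": [0, 0, 0.001], "twist": 0},
    {"fingers": 0.4, "linear": [0, 0, 0.001], "twist": 0},
    {"fingers": 0.4, "linear": [0, 0, 0], "twist": 0},
  ],
)

```text
clock: 12.55
eef_pos: [487.3, 206.1, 9.1]
tool_rot: [3.14, -0.002, 1.505]
force: [-6.6, -3.8, 30.8]
width: 59.0
gripper_force: 82.8
```

drive_tool(
  motion=[
    {"fingers": 0.4, "linear": [0, 0, 0.001], "twist": 0},
    {"fingers": 0.4, "linear": [0, 0, 0.001], "twist": 0},
    {"fingers": 0.4, "linear": [0, 0, 0], "twist": 0},
  ],
)

```text
clock: 12.8
eef_pos: [488.0, 205.6, 7.7]
tool_rot: [3.139, -0.002, 1.504]
force: [-6.9, -4.5, 36.0]
width: 59.5
gripper_force: 84.6
```

```bash
cat >>h.py <<'E'
def corners(v,ya):
    x,y,z,t=v;s,c=np.sin(t),np.cos(t);L=[]
    for a in(-50,50):
        for n in(-9,9):
            for w in(-30,30):
                yy=a*c-n*s;zz=a*s+n*c
                L.append([x+w*np.cos(ya)-yy*np.sin(ya),y+w*np.sin(ya)+yy*np.cos(ya),z+zz])
    return np.array(L)
def tilt(im,p,ths,ya=-.066,show=True):
    """best silhouette agreement, brown pixels inside / gripper (dark grey) pixels ignored"""
    col=im['color'].astype(int);b,g,r=col[...,0],col[...,1],col[...,2]
    m=mask(im)>0; sat=col.max(2)-col.min(2)
    ign=(~m)&(col.max(2)<95)&(sat<22)
    res=[]
    for th in ths:
        for dy in range(-14,5,2):
            for dz in range(8,38,3):
                for dx in(-3,0,3):
                    P=proj(im,corners((p[0]+dx,p[1]+dy,p[2]+dz,np.radians(th)),ya))
                    h=cv2.convexHull(P.astype(np.float32));k=np.zeros(m.shape,np.uint8)
                    cv2.fillConvexPoly(k,np.round(h*16).astype(int),1,shift=4);k=k>0
                    box=np.zeros(m.shape,bool);x0,y0=np.int32(P.min(0))-5;x1,y1=np.int32(P.max(0))+6;box[y0:y1,x0:x1]=1
                    res.append((((k^m)&~ign&box).sum(),th,dx,dy,dz))
    res.sort();
    best={}
    for q in res:best.setdefault(q[1],q)
    return sorted(best.values(),key=lambda q:q[1])
E
python3 - <<'E'
from h import *
p=monitor.read_state()['eef_pos']
for n in('scene','top'):
    for q in tilt(cams.get_image(n),p,range(5,61,5)):print(n,*q)
E
```

```text
scene 186 5 -3 -8 17
scene 179 10 -3 -12 20
scene 165 15 -3 -8 20
scene 153 20 -3 -14 23
scene 145 25 -3 -12 26
scene 128 30 -3 -12 26
scene 113 35 -3 -10 29
scene 97 40 -3 -12 26
scene 93 45 -3 -10 23
scene 113 50 -3 -12 35
scene 129 55 0 -6 35
scene 151 60 -3 -6 32
top 257 5 3 -4 8
top 258 10 3 -4 8
top 264 15 0 -4 8
top 260 20 3 -4 8
top 260 25 3 -4 8
top 256 30 3 -4 8
top 242 35 3 -8 8
top 221 40 3 -8 8
top 213 45 3 -10 8
top 199 50 3 -12 8
top 178 55 3 -14 8
top 174 60 3 -14 8
```

drive_tool(
  motion=[
    {"fingers": 0.4, "linear": [0, 0, -0.03], "twist": 0},
    {"fingers": 0.4, "linear": [0, 0, -0.035], "twist": 0},
    {"fingers": 0.4, "linear": [0.035, 0, 0], "twist": 0},
    {"fingers": 0.4, "linear": [0.04, 0, 0], "twist": 0},
    {"fingers": 0.4, "linear": [0.04, 0, 0], "twist": 0},
  ],
)

```text
clock: 13.32
eef_pos: [495.3, 321.8, 70.2]
tool_rot: [3.14, -0.001, 1.503]
force: [1.1, 1.0, -1.3]
width: 58.9
gripper_force: 80.6
```

drive_tool(
  motion=[
    {"fingers": 0.4, "linear": [0.04, 0, 0], "twist": 0},
    {"fingers": 0.4, "linear": [0.014, 0, 0], "twist": 0},
    {"fingers": 0.4, "linear": [0, 0, 0], "twist": 0},
    {"fingers": 0.4, "linear": [0, 0, 0], "twist": 0},
    {"fingers": 0.4, "linear": [0, 0, 0], "twist": 0},
  ],
)

```text
clock: 13.73
eef_pos: [498.2, 372.6, 68.7]
tool_rot: [-3.141, 0.002, 1.504]
force: [0.1, 0.6, -1.5]
width: 59.6
gripper_force: 80.5
```

```bash
python3 - <<'E'
from h import *
plan(497,373,18)
p=monitor.read_state()['eef_pos']
S=cams.get_image('scene');m=mask(S)
for r in range(190,222):print(r,''.join('.#'[v] for v in m[r,385:440]))
for th in(20,30,40):print(th,proj(S,corners((p[0],p[1]-9*np.cos(np.radians(th)),p[2]+28-9*np.sin(np.radians(th)),np.radians(th)),-.066)).round(1).tolist())
E
```

```text
t 13.73 at [498.2 372.6  68.7] [-3.141e+00  2.000e-03  1.504e+00] w 59.6 F [ 0.1  0.6 -1.5] n 2
[0.0001, -0.0006, 0.0253] 0.0
[0.0001, -0.0006, 0.0253] 0.0
190 .......................................................
191 .......................................................
192 .......................................................
193 .......................................................
194 .......................................................
195 ...............................................#.......
196 .......................................................
197 ............................................#..........
198 .................#..##########..............#..........
199 .................########.##.#..............#..........
200 .................##.#..#.....#.............##..........
201 .................#..##...#####.............##..........
202 .................##.#..####.#...#.........##...........
203 ................##########.##.............##...........
204 ................####.##.##.##............###...........
205 ................##########.##...........
[... 671 characters left out ...]
....
217 ......................................................#
218 .....................................................##
219 ....................................................###
220 ...................................................####
221 ...................................................####
20 [[402.2, 199.0], [399.8, 213.1], [401.3, 196.0], [398.8, 210.1], [431.2, 199.2], [429.4, 213.6], [430.5, 196.0], [428.6, 210.5]]
30 [[403.4, 200.7], [401.0, 214.7], [401.7, 197.7], [399.2, 211.8], [431.2, 197.9], [429.4, 212.3], [429.6, 194.8], [427.7, 209.3]]
40 [[405.1, 202.3], [402.7, 216.3], [402.5, 199.5], [400.1, 213.5], [430.8, 196.6], [429.0, 211.1], [428.3, 193.6], [426.4, 208.1]]
```

The silhouette (left edge rows 198–213, right top at about row 196) fits a tilt of about 25–30°. I lower beside the strip and press before lifting.

drive_tool(
  motion=[
    {"fingers": 0.4, "linear": [0, 0, 0.025], "twist": 0},
    {"fingers": 0.4, "linear": [0, 0, 0.02], "twist": 0},
    {"fingers": 0.4, "linear": [0, 0, 0.006], "twist": 0},
    {"fingers": 0.4, "linear": [0, 0, 0], "twist": 0},
    {"fingers": 0.4, "linear": [0, 0, 0.001], "twist": 0},
  ],
)

```text
clock: 14.2
eef_pos: [498.9, 373.5, 17.4]
tool_rot: [3.141, 0.0, 1.503]
force: [0.9, -0.3, -1.0]
width: 59.0
gripper_force: 80.5
```

drive_tool(
  motion=[
    {"fingers": 0.4, "linear": [0, 0, 0.001], "twist": 0},
    {"fingers": 0.4, "linear": [0, 0, 0.001], "twist": 0},
    {"fingers": 0.4, "linear": [0, 0, 0], "twist": 0},
  ],
)

```text
clock: 14.45
eef_pos: [498.6, 374.9, 15.7]
tool_rot: [3.141, -0.001, 1.505]
force: [-0.7, -0.3, -0.4]
width: 59.5
gripper_force: 80.5
```

drive_tool(
  motion=[
    {"fingers": 0.4, "linear": [0, 0, 0.002], "twist": 0},
    {"fingers": 0.4, "linear": [0, 0, 0.001], "twist": 0},
    {"fingers": 0.4, "linear": [0, 0, 0], "twist": 0},
  ],
)

```text
clock: 14.7
eef_pos: [498.3, 374.8, 12.1]
tool_rot: [3.141, -0.0, 1.505]
force: [0.4, 0.0, 1.4]
width: 59.4
gripper_force: 80.6
```

drive_tool(
  motion=[
    {"fingers": 0.4, "linear": [0, 0, 0.002], "twist": 0},
    {"fingers": 0.4, "linear": [0, 0, 0], "twist": 0},
    {"fingers": 0.4, "linear": [0, 0, 0], "twist": 0},
  ],
)

```text
clock: 14.95
eef_pos: [498.4, 375.4, 11.0]
tool_rot: [3.141, -0.001, 1.505]
force: [-0.8, 0.9, 6.5]
width: 59.0
gripper_force: 81.3
```

drive_tool(
  motion=[
    {"fingers": 0.4, "linear": [-0.003, 0, -0.002], "twist": 0},
    {"fingers": 0.4, "linear": [-0.003, 0, 0], "twist": 0},
    {"fingers": 0.4, "linear": [-0.003, 0, 0], "twist": 0},
    {"fingers": 0.4, "linear": [-0.003, 0, 0], "twist": 0},
    {"fingers": 0.4, "linear": [0, 0, 0], "twist": 0},
  ],
)

```text
clock: 15.37
eef_pos: [497.6, 366.4, 12.4]
tool_rot: [3.14, -0.006, 1.506]
force: [0.3, 7.5, 0.8]
width: 59.5
gripper_force: 80.6
```

drive_tool(
  motion=[
    {"fingers": 0.4, "linear": [-0.002, 0, 0], "twist": 0},
    {"fingers": 0.4, "linear": [-0.002, 0, 0], "twist": 0},
    {"fingers": 0.4, "linear": [0, 0, 0], "twist": 0},
  ],
)

```text
clock: 15.62
eef_pos: [497.5, 366.2, 12.9]
tool_rot: [3.139, -0.011, 1.508]
force: [0.1, 13.4, -1.9]
width: 59.3
gripper_force: 80.6
```

drive_tool(
  motion=[
    {"fingers": 0.4, "linear": [-0.003, 0, 0], "twist": 0},
    {"fingers": 0.4, "linear": [-0.003, 0, 0], "twist": 0},
    {"fingers": 0.4, "linear": [-0.002, 0, 0], "twist": 0},
    {"fingers": 0.4, "linear": [0, 0, 0], "twist": 0},
  ],
)

```text
clock: 15.95
eef_pos: [497.3, 366.0, 13.9]
tool_rot: [3.136, -0.021, 1.512]
force: [0.4, 26.1, -2.4]
width: 58.9
gripper_force: 80.3
```

drive_tool(
  motion=[
    {"fingers": 0.4, "linear": [-0.001, 0, -0.002], "twist": 0},
    {"fingers": 0.4, "linear": [-0.001, 0, -0.002], "twist": 0},
    {"fingers": 0.4, "linear": [0, 0, 0], "twist": 0},
  ],
)

```text
clock: 16.2
eef_pos: [497.1, 363.4, 18.0]
tool_rot: [3.136, -0.02, 1.512]
force: [0.3, 25.5, -1.6]
width: 59.2
gripper_force: 79.5
```

Under a steady 25 N the pivot now moves both in and up, so the blank is rotating. I continue along the arc.

drive_tool(
  motion=[
    {"fingers": 0.4, "linear": [-0.001, 0, -0.002], "twist": 0},
    {"fingers": 0.4, "linear": [-0.001, 0, -0.002], "twist": 0},
    {"fingers": 0.4, "linear": [-0.001, 0, -0.002], "twist": 0},
    {"fingers": 0.4, "linear": [0, 0, 0], "twist": 0},
  ],
)

```text
clock: 16.53
eef_pos: [496.9, 359.1, 23.9]
tool_rot: [3.137, -0.018, 1.511]
force: [0.8, 22.9, -0.3]
width: 59.5
gripper_force: 78.2
```

drive_tool(
  motion=[
    {"fingers": 0.4, "linear": [-0.001, 0, -0.002], "twist": 0},
    {"fingers": 0.4, "linear": [-0.001, 0, -0.002], "twist": 0},
    {"fingers": 0.4, "linear": [-0.001, 0, -0.001], "twist": 0},
    {"fingers": 0.4, "linear": [0, 0, 0], "twist": 0},
  ],
)

```text
clock: 16.87
eef_pos: [496.7, 354.8, 28.9]
tool_rot: [3.137, -0.016, 1.51]
force: [-0.6, 20.5, 1.5]
width: 59.0
gripper_force: 77.8
```

drive_tool(
  motion=[
    {"fingers": 0.4, "linear": [0, 0, -0.003], "twist": 0},
    {"fingers": 0.4, "linear": [-0.001, 0, -0.003], "twist": 0},
    {"fingers": 0.4, "linear": [-0.001, 0, -0.003], "twist": 0},
    {"fingers": 0.4, "linear": [-0.001, 0, -0.002], "twist": 0},
    {"fingers": 0.4, "linear": [0, 0, 0], "twist": 0},
  ],
)

```text
clock: 17.28
eef_pos: [496.1, 346.2, 38.5]
tool_rot: [3.139, -0.009, 1.508]
force: [0.6, 11.7, -2.3]
width: 59.3
gripper_force: 75.0
```

drive_tool(
  motion=[
    {"fingers": 0.4, "linear": [-0.002, 0, -0.002], "twist": 0},
    {"fingers": 0.4, "linear": [-0.002, 0, -0.002], "twist": 0},
    {"fingers": 0.4, "linear": [-0.002, 0, -0.002], "twist": 0},
    {"fingers": 0.4, "linear": [0, 0, 0], "twist": 0},
  ],
)

```text
clock: 17.62
eef_pos: [495.5, 340.7, 44.4]
tool_rot: [3.14, -0.01, 1.508]
force: [0.3, 12.6, -3.6]
width: 59.6
gripper_force: 71.3
```

drive_tool(
  motion=[
    {"fingers": 0.4, "linear": [-0.003, 0, -0.002], "twist": 0},
    {"fingers": 0.4, "linear": [-0.003, 0, -0.002], "twist": 0},
    {"fingers": 0.4, "linear": [-0.003, 0, -0.002], "twist": 0},
    {"fingers": 0.4, "linear": [0, 0, 0], "twist": 0},
  ],
)

```text
clock: 17.95
eef_pos: [494.7, 331.8, 50.5]
tool_rot: [3.14, -0.01, 1.508]
force: [-0.4, 12.2, -1.6]
width: 59.2
gripper_force: 64.7
```

drive_tool(
  motion=[
    {"fingers": 0.4, "linear": [-0.003, 0, -0.001], "twist": 0},
    {"fingers": 0.4, "linear": [-0.003, 0, -0.001], "twist": 0},
    {"fingers": 0.4, "linear": [-0.002, 0, -0.001], "twist": 0},
    {"fingers": 0.4, "linear": [0, 0, 0], "twist": 0},
  ],
)

```text
clock: 18.28
eef_pos: [494.5, 326.6, 53.4]
tool_rot: [3.139, -0.013, 1.509]
force: [0.4, 17.8, -5.6]
width: 58.8
gripper_force: 63.2
```

drive_tool(
  motion=[
    {"fingers": 0.4, "linear": [-0.003, 0, -0.001], "twist": 0},
    {"fingers": 0.4, "linear": [-0.003, 0, -0.001], "twist": 0},
    {"fingers": 0.4, "linear": [-0.002, 0, 0], "twist": 0},
    {"fingers": 0.4, "linear": [0, 0, 0], "twist": 0},
  ],
)

```text
clock: 18.62
eef_pos: [494.2, 321.8, 55.7]
tool_rot: [3.138, -0.017, 1.511]
force: [1.0, 24.2, -8.0]
width: 59.1
gripper_force: 65.9
```

```bash
python3 - <<'E'
from h import *
p=monitor.read_state()['eef_pos'];print(p)
S=cams.get_image('scene');m=mask(S);T=cams.get_image('top');n=mask(T)
print(proj(S,[[p[0],p[1],p[2]+24]]),proj(T,[[p[0],p[1],p[2]+24]]))
o=np.zeros((600,800,3),np.uint8)
o[:600,:480]=cv2.resize(S['color'][170:245,365:425],None,fx=8,fy=8,interpolation=2)
for th,col in((75,(0,255,0)),(90,(0,255,255))):
    c,s=np.cos(np.radians(th)),np.sin(np.radians(th))
    P=proj(S,corners((p[0],p[1]-9*c,p[2]+24-9*s,np.radians(th)),-.066))
    cv2.polylines(o,[((P[[1,3,7,5]]-[365,170])*8+4).astype(int)],True,col,1)
o[:420,490:798]=cv2.resize(T['color'][170:230,200:244],None,fx=7,fy=7,interpolation=2)
cv2.imwrite('pics/c8.png',o)
E
```

```text
[494.18327966 321.82190892  55.68407294]
[[402.03669228 203.95018349]] [[219.11515178 202.26787425]]
```

View pics/c8.png

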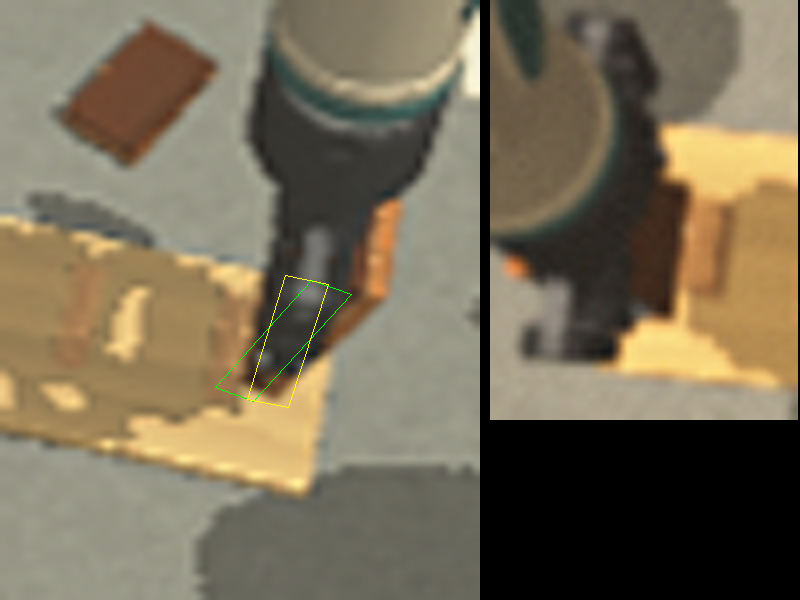

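The scene crop shows the blank at about 70°, its light underside facing +y, with its near lower edge running (275,390)–(385,295). In the top crop its low end lies beside the strip. I check those positions numerically.

```bash
python3 - <<'E'
from h import *
T=cams.get_image('top');S=cams.get_image('scene')
f=lambda x,y:[(x-490)/7+200-.43,y/7+170-.43]
print('strip L',unproj(T,f(697,200),38).round(1),unproj(T,f(685,290),38).round(1),'strip R',unproj(T,f(732,205),38).round(1),unproj(T,f(722,295),38).round(1))
for z in(10,20,35):print(z,'B edge',unproj(T,f(687,190),z).round(1),unproj(T,f(668,310),z).round(1))
g=lambda x,y:np.array([x/8+365-.44,y/8+170-.44])
# scene: lower edge corner points at x = near face (blank x+30)
def yz(px,x):
    r=least_squares(lambda v:proj(S,[[x,v[0],v[1]]])[0]-px,[320,50]).x;return r.round(1)
for q in((275,390),(385,295)):print('near',yz(g(*q),494+30))
print('far',yz(g(393,202),494-30))
E
```

```text
strip L [515.9 303.7] [476.7 306. ] strip R [514.1 288.4] [474.9 290. ]
10 B edge [526.2 315.4] [472.7 319.9]
20 B edge [524.1 312.9] [471.  317.3]
35 B edge [520.8 309.1] [468.4 313.5]
near [321.2  32. ]
near [353.  118.2]
far [356.  101.6]
```

drive_tool(
  motion=[
    {"fingers": 0.4, "linear": [-0.003, 0, -0.001], "twist": 0},
    {"fingers": 0.4, "linear": [-0.003, 0, 0], "twist": 0},
    {"fingers": 0.4, "linear": [0, 0, 0], "twist": 0},
    {"fingers": 0.4, "linear": [0, 0, 0], "twist": 0},
  ],
)

```text
clock: 19.15
eef_pos: [494.1, 317.0, 57.0]
tool_rot: [3.137, -0.018, 1.512]
force: [0.6, 24.8, -5.5]
width: 58.5
gripper_force: 67.1
```

```bash
python3 - <<'E'
from h import *
s=monitor.read_state();p=s['eef_pos'];print(p.round(1),s['force'].round(1),s['torque'].round(2))
S=cams.get_image('scene');T=cams.get_image('top')
# orange underside pixels & dark face
c=S['color'].astype(int);b,g,r=c[...,0],c[...,1],c[...,2]
o=(r-b>45)&(g<0.75*r)&(r>95)
for y in range(190,224):print(y,''.join('o' if o[y,x] else '#' if mask(S)[y,x] else '.' for x in range(388,424)))
E
```

```text
[494.1 317.   57. ] [ 0.6 24.8 -5.5] [ 6.18 -0.24 -0.03]
190 ....................................
191 ....................................
192 ....................................
193 ....................................
194 ........................o...........
195 ......................ooo...........
196 ......................ooo...........
197 ......................ooo...........
198 ......................ooo...........
199 ....................#oooo...........
200 ....................#oooo...........
201 ....................#oooo...........
202 ....................oooo............
203 ...................#oooo............
204 ...................ooooo............
205 ...................##ooo............
206 ....................oooo............
207 ....................ooo.............
208 ...................ooo..............
209 ..................ooo...............
210 ..................oo................
211 .................oo.................
212 ................#o..................
213 ................#...................
214 ......o.............................
215 ....................................
216 .......o##...oo.....................
217 .......###oooo......................
218 .........#ooo.......................
219 .....o.....o........................
220 ....................................
221 ....................................
222 ....................................
223 ....................................
```

drive_tool(
  motion=[
    {"fingers": 0.4, "linear": [0.006, 0, -0.01], "twist": 0},
    {"fingers": 0.4, "linear": [0.004, 0, -0.03], "twist": 0},
    {"fingers": 0.4, "linear": [0, 0, -0.035], "twist": 0},
    {"fingers": 0.4, "linear": [0, 0, -0.035], "twist": 0},
    {"fingers": 0.4, "linear": [0, 0, 0], "twist": 0},
  ],
)

```text
clock: 19.67
eef_pos: [497.9, 313.8, 171.9]
tool_rot: [3.133, -0.006, 1.504]
force: [0.9, 0.8, -1.2]
width: 58.7
gripper_force: 67.7
```

```bash
python3 - <<'E'
from h import *
T=cams.get_image('top');S=cams.get_image('scene')
t=lambda x,y:[x/4+330-.375,y/4+145-.375]
print('fence bottom',unproj(T,t(293,97),15).round(1),'pad top edge',unproj(T,t(262,97),43).round(1))
print('fence x lim',unproj(T,t(310,62),45).round(1),unproj(T,t(310,131),15).round(1),unproj(T,t(310,125),45).round(1))
A=(T,[[90,175,15],[90,-70,15],[-75,-70,15],[-75,175,15]],np.array([[341.75,152],[420,153.25],[421.75,205],[340.5,203.5]])-.375)
print(fit([A],[600,-200,0]).x)
# edges in raw image along rows through fence
c=T['color']
for r in(164,167,170):print(r,[tuple(int(q) for q in c[r,x][::-1]) for x in range(388,416,1)])
plan(620,-204,150,1.576)
E
```

```text
fence bottom [ 625.6 -222.5] pad top edge [ 616.5 -193.2]
fence x lim [ 644.5 -230. ] [ 598.6 -235.1] [ 594.9 -228.7]
[ 5.88396758e+02 -2.06026582e+02  1.87787365e-03]
164 [(103, 97, 91), (100, 86, 71), (157, 111, 63), (223, 156, 80), (238, 173, 86), (236, 168, 86), (171, 126, 78), (99, 86, 74), (85, 81, 74), (92, 88, 82), (100, 99, 89), (103, 100, 92), (100, 99, 93), (104, 99, 89), (115, 87, 67), (146, 87, 47), (190, 106, 49), (215, 128, 57), (219, 128, 59), (215, 127, 58), (206, 121, 56), (200, 114, 49), (193, 120, 67), (180, 148, 123), (208, 193, 176), (201, 187, 171), (152, 138, 126), (85, 80, 72)]
167 [(112, 105, 96), (109, 97, 84), (162, 121, 79), (219, 154, 82), (239, 176, 88), (241, 175, 90), (176, 125, 76), (92, 77, 64), (62, 63, 59), (76, 73, 67), (99, 95, 87), (104, 103, 94), (104, 102, 95), (105, 101, 93), (116, 87, 69), (143, 83, 47), (188, 110, 52), (215, 126, 58), (219, 129, 59), (218, 130, 60), (215, 125, 57), (209, 124, 58), (192, 114, 63), (185, 147, 119), (209, 192, 177), (201, 186, 171), (151, 138, 126), (83, 79, 72)]
170 [(124, 115, 106), (123, 113, 98), (159, 12
[... 269 characters left out ...]
215, 126, 59), (207, 122, 55), (197, 118, 59), (192, 146, 114), (211, 193, 179), (212, 198, 181), (183, 167, 153), (101, 93, 85)]
t 19.77 at [494.6 312.7 167. ] [ 3.140e+00 -1.000e-03  1.505e+00] w 58.9 F [-1.   0.6 -1.1] n 14
[-0.0362, 0.0114, 0.0012] -0.0051
[-0.0363, 0.0112, 0.0012] -0.0051
[-0.0363, 0.011, 0.0012] -0.0051
[-0.0364, 0.0108, 0.0012] -0.0051
[-0.0365, 0.0106, 0.0012] -0.0051
[-0.0365, 0.0104, 0.0012] -0.0051
[-0.0366, 0.0103, 0.0012] -0.0051
[-0.0366, 0.0101, 0.0012] -0.0051
[-0.0367, 0.0099, 0.0012] -0.0051
[-0.0367, 0.0097, 0.0012] -0.0051
[-0.0368, 0.0095, 0.0012] -0.0051
[-0.0368, 0.0093, 0.0012] -0.0051
[-0.0369, 0.0091, 0.0012] -0.0051
[-0.0369, 0.009, 0.0012] -0.0051
```

drive_tool(
  motion=[
    {"fingers": 0.4, "linear": [-0.0362, 0.0114, 0], "twist": -0.005},
    {"fingers": 0.4, "linear": [-0.0363, 0.0112, 0], "twist": -0.005},
    {"fingers": 0.4, "linear": [-0.0363, 0.011, 0], "twist": -0.005},
    {"fingers": 0.4, "linear": [-0.0364, 0.0108, 0], "twist": -0.005},
    {"fingers": 0.4, "linear": [-0.0365, 0.0106, 0], "twist": -0.005},
  ],
)

```text
clock: 20.18
eef_pos: [537.4, 126.1, 163.9]
tool_rot: [-3.138, 0.001, 1.53]
force: [1.0, -0.4, -0.9]
width: 59.0
gripper_force: 67.7
```

drive_tool(
  motion=[
    {"fingers": 0.4, "linear": [-0.0365, 0.0104, 0], "twist": -0.005},
    {"fingers": 0.4, "linear": [-0.0366, 0.0103, 0], "twist": -0.005},
    {"fingers": 0.4, "linear": [-0.0366, 0.0101, 0], "twist": -0.005},
    {"fingers": 0.4, "linear": [-0.0367, 0.0099, 0], "twist": -0.005},
    {"fingers": 0.4, "linear": [-0.0367, 0.0097, 0], "twist": -0.005},
  ],
)

```text
clock: 20.6
eef_pos: [582.0, -58.2, 163.7]
tool_rot: [-3.137, -0.0, 1.555]
force: [0.6, 0.3, -1.4]
width: 58.4
gripper_force: 67.7
```

drive_tool(
  motion=[
    {"fingers": 0.4, "linear": [-0.0368, 0.0095, 0], "twist": -0.005},
    {"fingers": 0.4, "linear": [-0.0368, 0.0093, 0], "twist": -0.005},
    {"fingers": 0.4, "linear": [-0.0369, 0.0091, 0], "twist": -0.005},
    {"fingers": 0.4, "linear": [-0.0369, 0.009, 0], "twist": -0.005},
    {"fingers": 0.4, "linear": [0, 0, 0], "twist": 0},
  ],
)

```text
clock: 21.02
eef_pos: [617.4, -215.7, 164.0]
tool_rot: [-3.14, 0.008, 1.564]
force: [0.0, -1.5, 0.1]
width: 59.0
gripper_force: 67.7
```

drive_tool(
  motion=[
    {"fingers": 0.4, "linear": [0, 0, 0], "twist": 0},
    {"fingers": 0.4, "linear": [0, 0, 0], "twist": 0},
    {"fingers": 0.4, "linear": [0, 0, 0], "twist": 0},
  ],
)

```text
clock: 21.27
eef_pos: [618.5, -201.9, 164.4]
tool_rot: [-3.139, -0.002, 1.577]
force: [-0.7, 0.2, -1.7]
width: 58.7
gripper_force: 67.7
```

```bash
python3 - <<'E'
from h import *
s=monitor.read_state();p=s['eef_pos']
plan(619.5,-204.3,90,1.574)
S=cams.get_image('scene');T=cams.get_image('top')
for im,n in((S,'S'),(T,'T')):
    q=proj(im,[[p[0],p[1],p[2]+15]])[0].astype(int);print(n,q)
    c=im['color'].astype(int);b,g,r=c[...,0],c[...,1],c[...,2]
    o=(r-b>45)&(g<0.75*r)&(r>95);d=mask(im);k=(c.max(2)<80)
    for y in range(q[1]-26,q[1]+26,1):print(y,''.join('o' if o[y,x] else '#' if d[y,x] else 'x' if k[y,x] else '.' for x in range(q[0]-28,q[0]+28)))
E
```

```text
t 21.27 at [ 618.5 -201.9  164.4] [-3.139e+00 -2.000e-03  1.577e+00] w 58.7 F [-0.7  0.2 -1.7] n 2
[-0.0012, 0.0005, 0.0372] 0.0013
[-0.0012, 0.0005, 0.0372] 0.0013
S [241 193]
167 ........xxx............x......xxxxx.....................
168 .........xxxx.................xxxxx.....................
169 .........xxx.xxxxx...........xxxxxx.....................
170 .........xxxx...............xxxxxxx.....................
171 ..........xxxxx..........xxxxxxxxxx.....................
172 ..........xxxxxxxxxxxxxxxxxxxxxxxxx.....................
173 ..........xxxxxxxxxxxxxxxxxxxxxxxxxx....................
174 ...........xxxxxxxxxxxxxxxxxxxxxxxx....................o
175 ...........xxxxxxxxxxxxxxxxxxxxxxxx...................oo
176 ...........xxxxxxxxxxxxxxxxxxxxxxx.....................o
177 ............xxxxxxxxxxxxxxxxxxxxxx.....................#
178 ............xxxxxxxxxxxxxxxxxxxxxx.....................#
179 .............xxxxxxxxxxxxxxxxxxxxx#ooooo...............#
180 ..............xxxxxxxxxxxxxxxxxxxx#ooooo...............#
181 ................xxxxxxxxxxxxxxxxx#ooooo................x
182 ....
[... 4732 characters left out ...]
........................x....
168 ...................................................x....
169 ........................................................
170 ........................................................
171 ..................................................x.....
172 ........................................................
173 ........................................................
174 ........................................................
175 ........................................................
176 ........................................................
177 ........................................................
178 ........................................................
```

```bash
python3 - <<'E'
from h import *
S=cams.get_image('scene')
def yz(px,x):
    return least_squares(lambda v:proj(S,[[x,v[0],v[1]]])[0]-px,[-200,150]).x
a=yz([242,208.5],648.5);b=yz([250,188.5],648.5);f=yz([252.3,178.6],588.5)
print(a.round(1),b.round(1),f.round(1))
print(np.degrees(np.arctan2(b[1]-a[1],b[0]-a[0])),np.hypot(*(b-a)))
T=cams.get_image('top');print(proj(T,[[618,-202,164]]),proj(T,[[618,-202,120]]))
c=T['color'].astype(int);q=(c[...,2]-c[...,0]>45)&(c[...,1]<.75*c[...,2])&(c[...,2]>90)
for y in range(140,185,2):print(y,''.join('o' if q[y,x] else '#' if mask(T)[y,x] else '.' for x in range(375,440)))
E
```

```text
[-197.4  138.1] [-153.8  262.3] [-167.4  229.3]
70.67099028172996 131.66080929083986
[[406.32367674 155.7678318 ]] [[403.10735385 160.69855165]]
140 .................................................................
142 .................................................................
144 .................................................................
146 .................................................................
148 .................................................................
150 .................................................................
152 .................................................................
154 .................................................................
156 .................................................................
158 .................................................................
160 .................................................................
162 .................................................................
164 .................................................................
166 .................................................................
168 .................................................................
170 .................................................................
172 .................................................................
174 .................................................................
176 .................................................................
178 .................................................................
180 .................................................................
182 .................................................................
184 .................................................................
```

drive_tool(
  motion=[
    {"fingers": 0.4, "linear": [-0.0024, 0.001, 0.025], "twist": 0},
    {"fingers": 0.4, "linear": [0, 0, 0.03], "twist": 0},
    {"fingers": 0.4, "linear": [0, 0, 0.012], "twist": 0},
    {"fingers": 0.4, "linear": [0, 0, 0], "twist": 0},
    {"fingers": 0.4, "linear": [0, 0, 0], "twist": 0},
  ],
)

```text
clock: 21.88
eef_pos: [620.1, -206.0, 98.7]
tool_rot: [-3.141, -0.0, 1.576]
force: [0.8, -0.5, 0.2]
width: 58.5
gripper_force: 67.7
```

drive_tool(
  motion=[
    {"fingers": 0.4, "linear": [0, 0, 0.006], "twist": 0},
    {"fingers": 0.4, "linear": [0, 0, 0.006], "twist": 0},
    {"fingers": 0.4, "linear": [0, 0, 0], "twist": 0},
    {"fingers": 0.4, "linear": [0, 0, 0], "twist": 0},
  ],
)

```text
clock: 22.22
eef_pos: [620.4, -206.4, 87.2]
tool_rot: [3.141, -0.0, 1.575]
force: [0.0, -0.9, -0.5]
width: 58.9
gripper_force: 67.7
```

drive_tool(
  motion=[
    {"fingers": 0.4, "linear": [0, 0, 0.004], "twist": 0},
    {"fingers": 0.4, "linear": [0, 0, 0.004], "twist": 0},
    {"fingers": 0.4, "linear": [0, 0, 0], "twist": 0},
  ],
)

```text
clock: 22.47
eef_pos: [619.8, -206.2, 78.1]
tool_rot: [-3.14, -0.001, 1.575]
force: [-0.6, 0.5, -1.0]
width: 58.8
gripper_force: 67.7
```

drive_tool(
  motion=[
    {"fingers": 0.4, "linear": [0.002, 0, 0.004], "twist": 0},
    {"fingers": 0.4, "linear": [0, 0, 0.004], "twist": 0},
    {"fingers": 0.4, "linear": [0, 0, 0], "twist": 0},
  ],
)

```text
clock: 22.72
eef_pos: [619.7, -203.9, 69.8]
tool_rot: [-3.14, -0.001, 1.575]
force: [-0.3, 0.5, -0.4]
width: 58.6
gripper_force: 67.7
```

drive_tool(
  motion=[
    {"fingers": 0.4, "linear": [0, 0, 0.003], "twist": 0},
    {"fingers": 0.4, "linear": [0, 0, 0.003], "twist": 0},
    {"fingers": 0.4, "linear": [0, 0, 0], "twist": 0},
  ],
)

```text
clock: 22.97
eef_pos: [619.9, -204.3, 64.2]
tool_rot: [-3.141, -0.0, 1.575]
force: [-0.5, -0.5, -0.6]
width: 58.9
gripper_force: 67.7
```

drive_tool(
  motion=[
    {"fingers": 0.4, "linear": [0, 0, 0.003], "twist": 0},
    {"fingers": 0.4, "linear": [0, 0, 0.002], "twist": 0},
    {"fingers": 0.4, "linear": [0, 0, 0], "twist": 0},
  ],
)

```text
clock: 23.22
eef_pos: [619.9, -204.4, 59.4]
tool_rot: [-3.141, -0.0, 1.575]
force: [0.5, -0.7, -0.8]
width: 58.7
gripper_force: 67.7
```

drive_tool(
  motion=[
    {"fingers": 0.4, "linear": [0, 0, 0.002], "twist": 0},
    {"fingers": 0.4, "linear": [0, 0, 0.001], "twist": 0},
    {"fingers": 0.4, "linear": [0, 0, 0], "twist": 0},
  ],
)

```text
clock: 23.47
eef_pos: [620.1, -204.4, 56.6]
tool_rot: [-3.141, -0.0, 1.575]
force: [0.0, -0.5, -1.0]
width: 58.8
gripper_force: 67.7
```

drive_tool(
  motion=[
    {"fingers": 0.4, "linear": [0, 0, 0.002], "twist": 0},
    {"fingers": 0.4, "linear": [0, 0, 0.001], "twist": 0},
    {"fingers": 0.4, "linear": [0, 0, 0], "twist": 0},
  ],
)

```text
clock: 23.72
eef_pos: [620.1, -204.3, 53.6]
tool_rot: [-3.141, -0.0, 1.575]
force: [-0.9, -0.5, -0.6]
width: 59.0
gripper_force: 67.7
```

drive_tool(
  motion=[
    {"fingers": 0.4, "linear": [0, 0, 0.002], "twist": 0},
    {"fingers": 0.4, "linear": [0, 0, 0.001], "twist": 0},
    {"fingers": 0.4, "linear": [0, 0, 0], "twist": 0},
  ],
)

```text
clock: 23.97
eef_pos: [620.1, -204.4, 50.6]
tool_rot: [-3.141, -0.0, 1.575]
force: [-0.1, 0.6, -2.1]
width: 58.6
gripper_force: 67.7
```

drive_tool(
  motion=[
    {"fingers": 0.4, "linear": [0, 0, 0.002], "twist": 0},
    {"fingers": 0.4, "linear": [0, 0, 0.001], "twist": 0},
    {"fingers": 0.4, "linear": [0, 0, 0], "twist": 0},
  ],
)

```text
clock: 24.22
eef_pos: [620.2, -204.6, 47.6]
tool_rot: [-3.141, 0.0, 1.575]
force: [0.7, -0.3, -0.2]
width: 58.8
gripper_force: 67.7
```

drive_tool(
  motion=[
    {"fingers": 0.4, "linear": [0, 0, 0.002], "twist": 0},
    {"fingers": 0.4, "linear": [0, 0, 0], "twist": 0},
    {"fingers": 0.4, "linear": [0, 0, 0], "twist": 0},
  ],
)

```text
clock: 24.47
eef_pos: [620.2, -204.6, 45.8]
tool_rot: [-3.141, 0.0, 1.575]
force: [-0.7, -1.4, -1.1]
width: 58.8
gripper_force: 67.7
```

drive_tool(
  motion=[
    {"fingers": 0.4, "linear": [0, 0, 0.002], "twist": 0},
    {"fingers": 0.4, "linear": [0, 0, 0], "twist": 0},
    {"fingers": 0.4, "linear": [0, 0, 0], "twist": 0},
  ],
)

```text
clock: 24.72
eef_pos: [620.5, -204.7, 44.3]
tool_rot: [3.141, 0.0, 1.575]
force: [-0.3, -0.3, 2.4]
width: 58.6
gripper_force: 68.3
```

```bash
python3 - <<'E'
from h import *
s=monitor.read_state();p=s['eef_pos'];print(p)
S=cams.get_image('scene')
c=S['color'].astype(int);b,g,r=c[...,0],c[...,1],c[...,2]
o=(r-b>45)&(g<0.75*r)&(r>95);d=mask(S)
for y in range(195,236):print(y,''.join('o' if o[y,x] else '#' if d[y,x] else 'x' if c[y,x].max()<80 else '.' for x in range(215,275)))
def yz(px,x):
    return least_squares(lambda v:proj(S,[[x,v[0],v[1]]])[0]-px,[-200,50]).x
print(proj(S,place([589.5,-205,.002],[[5,-14.5,45],[55,-14.5,45],[8,14.5,43],[52,14.5,43],[0,0,15],[60,0,15]])).round(1))
E
```

```text
[ 620.50623239 -204.70951403   44.29935014]
195 ..............xxxxx.........xxxxxxxxx...................x...
196 ..............xxxxxxxxxxxxxxxxxxxxxxx...................x...
197 ...............xxxxxxxxxxxxxxxxxxxxxx....................x..
198 ...............xxxxxxxxxxxxxxxxxxxxxx....................x..
199 ...............xxxxxxxxxxxxxxxxxxxxx.....................x..
200 ................xxxxxxxxxxxxxxxxxxxx#ooo..................x.
201 ................xxxxxxxxxxxxxxxxxxxx#ooooo................x.
202 .................xxxxxxxxxxxxxxxxxx.ooooo.....x...........xx
203 ..................xxxxxxxxxxxxxxxxx.ooooo....x.............x
204 ...................xxxxxxxxxxxxxxxx#ooooo...x..............x
205 ....................xxxxxxxxxxxxxx#ooooo...xx..............x
206 ....................xxxxxxxxxxxxxx#ooooo...xx..............x
207 ..................xxxxxxxxxxxxxxxx#ooooo...x...............x
208 ..................xxxx..xxxxxxxxx#ooooo...xx...............x
209 .................xxxxx...xxxxxxx..ooooo..xxx...............x
210 .................xxxx....xxxxxxx.ooooo....xx...............x
211 ............
[... 999 characters left out ...]
...x........xxxxxxx.....
227 ...............xxxxxxxxxxxxxx.oo......xxx.......xxxxxxxxx...
228 ................xxxxxxxx...............xx.........xxxxxxxxxx
229 ..........x.....x....................................xxxxxxx
230 ..........xx....x......................................xxxxx
231 .........xxxxxxxx...........................................
232 ............................................................
233 .........xxxx...............................................
234 ............xxxxxxx.........................................
235 .................xxxxxxxxx..................................
[[244.1 209. ]
 [240.1 221.1]
 [251.9 211.3]
 [248.5 221.9]
 [249.6 213. ]
 [245.  227.3]]
```

The blank's low end is on the slot floor: floor contact is felt, and its near corner at px (246,227) matches the predicted slot. It leans about 18° toward the pad. I release it, re-grip higher, and bring it upright with the longer lever.

drive_tool(
  motion=[
    {"fingers": 0.75, "linear": [0, 0, 0], "twist": 0},
    {"fingers": 0.8, "linear": [0, 0, 0], "twist": 0},
    {"fingers": 1, "linear": [0, 0, 0], "twist": 0},
    {"fingers": 1, "linear": [0, 0, 0], "twist": 0},
    {"fingers": 1, "linear": [0, 0, 0], "twist": 0},
  ],
)

```text
clock: 25.18
eef_pos: [620.2, -204.2, 43.7]
tool_rot: [-3.141, -0.0, 1.575]
force: [0.8, -0.4, 0.8]
width: 85.3
gripper_force: 0.0
```

drive_tool(
  motion=[
    {"fingers": 1, "linear": [0, 0, -0.012], "twist": 0},
    {"fingers": 1, "linear": [0.009, 0, -0.012], "twist": 0},
    {"fingers": 1, "linear": [0.009, 0, -0.006], "twist": 0},
    {"fingers": 1, "linear": [0, 0, 0], "twist": 0},
    {"fingers": 1, "linear": [0, 0, 0], "twist": 0},
  ],
)

```text
clock: 25.6
eef_pos: [621.1, -184.7, 75.0]
tool_rot: [3.14, -0.001, 1.577]
force: [-0.2, -0.1, 0.1]
width: 85.6
gripper_force: 0.0
```

```bash
python3 - <<'E'
from h import *
s=monitor.read_state();p=s['eef_pos'];print(p,s['force'].round(1))
S=cams.get_image('scene')
c=S['color'].astype(int);b,g,r=c[...,0],c[...,1],c[...,2]
o=(r-b>45)&(g<0.75*r)&(r>95);d=mask(S)
for y in range(188,232):print(y,''.join('o' if o[y,x] else '#' if d[y,x] else 'x' if c[y,x].max()<80 else '.' for x in range(225,275)))
for th in(70,80,90):
    t=np.radians(th);bl=np.array([-200,15]);ax=np.array([np.cos(t),np.sin(t)])
    print(th,[proj(S,[[x,*(bl+a*ax)]])[0].round(1).tolist() for a in(0,100) for x in(590,650)])
E
```

```text
[ 621.09972018 -184.71965514   74.95619465] [-0.2 -0.1  0.1]
188 ........xxxxx..............xxxxx..................
189 ........xxxxxxxxxx........xxxxxx..................
190 ........xxxxx...........xxxxxxxx..................
191 .........xxxxxxxx....xxxxxxxxxxx..................
192 .........xxxxxxxxxxxxxxxxxxxxxxx..................
193 .........xxxxxxxxxxxxxxxxxxxxxx...................
194 .........xxxxxxxxxxxxxxxxxxxxxx...................
195 ..........xxxxxxxxxxxxxxxxxxxxx...............x...
196 ..........xxxxxxxxxxxxxxxxxxxxx...............x...
197 ..........xxxxxxxxxxxxxxxxxxxxx................x..
198 ............xxxxxxxxxxxxxxxxxxx................x..
199 ...........xxxxxxxxxxxxxxxxxxxx................x..
200 ..........xxxxxxxxxxxxxxxxx#oo#x................x.
201 ...........xxxxxxxxxxxxxxxxoooo...................
202 ..........xxxxxxxxxxxxxxxxxoooo.....x...........xx
203 .........xxxxxxxxxxxxxxxxx#oooo....x.............x
204 .........xxxxxxxx..xxxxxxx#ooo....xx.............x
205 .........xxxxxxx...xxxxxxxoooo...xx..............x
206 ........xxxxxxxx...xxxxxxxoooo...xx..........
[... 884 characters left out ...]
.
223 ..xxxxx....ooooo#xxxxxx......x........x...........
224 ..xxxxx....ooooooxx#ooo.....xx.......xxxx.........
225 ..xxxx.......ooo.x#oooo...o.xx........xxxx........
226 .x..xxx........xxx#ooo.......x........xxxxxxx.....
227 xx...xxxx.........xooo......xxx.......xxxxxxxxx...
228 ......xxxxx..................xx........xxxxxxxxxxx
229 x.....xxxxxxxx.............................xxxxxxx
230 xx....xxxxxxxx...............................xxxxx
231 xxxxx....xxx......................................
70 [[250.9, 213.4], [246.3, 227.7], [257.1, 200.3], [252.4, 215.1]]
80 [[250.9, 213.4], [246.3, 227.7], [252.1, 198.7], [247.3, 213.6]]
90 [[250.9, 213.4], [246.3, 227.7], [247.1, 197.7], [242.1, 212.5]]
```

Now released, it leans at about 73° on the pad (top far corner at px (255,200)). I grip near its top and swing it upright.

drive_tool(
  motion=[
    {"fingers": 1, "linear": [0.002, 0, 0.006], "twist": 0},
    {"fingers": 0.5, "linear": [0, 0, 0], "twist": 0},
    {"fingers": 0.4, "linear": [0, 0, 0], "twist": 0},
    {"fingers": 0.4, "linear": [0, 0, 0], "twist": 0},
    {"fingers": 0.4, "linear": [0, 0, 0], "twist": 0},
  ],
)

```text
clock: 26.07
eef_pos: [619.9, -184.7, 67.5]
tool_rot: [-3.141, 0.0, 1.575]
force: [0.4, 0.8, -0.4]
width: 59.4
gripper_force: 64.4
```

drive_tool(
  motion=[
    {"fingers": 0.4, "linear": [-0.003, 0, -0.001], "twist": 0},
    {"fingers": 0.4, "linear": [-0.003, 0, -0.001], "twist": 0},
    {"fingers": 0.4, "linear": [-0.003, 0, -0.0005], "twist": 0},
    {"fingers": 0.4, "linear": [-0.003, 0, -0.0005], "twist": 0},
    {"fingers": 0.4, "linear": [0, 0, 0], "twist": 0},
  ],
)

```text
clock: 26.48
eef_pos: [620.2, -192.2, 70.5]
tool_rot: [-3.14, -0.007, 1.576]
force: [-0.5, 6.9, -0.8]
width: 59.2
gripper_force: 65.3
```

drive_tool(
  motion=[
    {"fingers": 0.4, "linear": [-0.003, 0, 0], "twist": 0},
    {"fingers": 0.4, "linear": [-0.003, 0, 0], "twist": 0},
    {"fingers": 0.4, "linear": [-0.003, 0, 0], "twist": 0},
    {"fingers": 0.4, "linear": [0, 0, 0], "twist": 0},
    {"fingers": 0.4, "linear": [0, 0, 0], "twist": 0},
  ],
)

```text
clock: 26.9
eef_pos: [620.6, -201.1, 71.0]
tool_rot: [-3.141, -0.006, 1.576]
force: [-0.5, 7.8, 2.7]
width: 59.5
gripper_force: 65.7
```

drive_tool(
  motion=[
    {"fingers": 0.4, "linear": [-0.003, 0, 0.0005], "twist": 0},
    {"fingers": 0.4, "linear": [-0.002, 0, 0.0005], "twist": 0},
    {"fingers": 0.4, "linear": [0, 0, 0], "twist": 0},
  ],
)

```text
clock: 27.15
eef_pos: [620.8, -206.2, 70.0]
tool_rot: [-3.141, -0.006, 1.576]
force: [0.2, 7.3, 2.4]
width: 59.4
gripper_force: 65.8
```

drive_tool(
  motion=[
    {"fingers": 0.4, "linear": [-0.002, 0, 0.0005], "twist": 0},
    {"fingers": 0.4, "linear": [-0.002, 0, 0.0005], "twist": 0},
    {"fingers": 0.4, "linear": [0, 0, 0], "twist": 0},
  ],
)

```text
clock: 27.4
eef_pos: [620.9, -210.3, 69.0]
tool_rot: [-3.141, -0.006, 1.576]
force: [-0.2, 8.0, 1.6]
width: 59.4
gripper_force: 65.9
```

drive_tool(
  motion=[
    {"fingers": 0.4, "linear": [-0.002, 0, 0], "twist": 0},
    {"fingers": 0.4, "linear": [-0.002, 0, 0], "twist": 0},
    {"fingers": 0.4, "linear": [0, 0, 0], "twist": 0},
  ],
)

```text
clock: 27.65
eef_pos: [620.9, -213.7, 69.0]
tool_rot: [-3.141, -0.007, 1.576]
force: [0.3, 8.1, 2.3]
width: 59.7
gripper_force: 66.0
```

```bash
cat >> h.py <<'E'
def show(im,x0,x1,y0,y1):
    c=im['color'].astype(int);b,g,r=c[...,0],c[...,1],c[...,2]
    o=(r-b>45)&(g<0.75*r)&(r>95);d=mask(im)
    for y in range(y0,y1):print(y,''.join('o' if o[y,x] else '#' if d[y,x] else 'x' if c[y,x].max()<80 else '.' for x in range(x0,x1)))
E
python3 - <<'E'
from h import *
s=monitor.read_state();print(s['eef_pos'],s['force'].round(1))
S=cams.get_image('scene');show(S,228,262,194,230)
E
```

```text
[ 620.94991302 -213.70529713   69.04452067] [0.3 8.1 2.3]
194 xxxxxxxxxxxxxxxxxxx...............
195 xxxxxxxxxxxxxxxxxxx...............
196 xxxxxxxxxxxxxxxxxxxx..............
197 xxxxxxxxxxxxxxxxxxx...............
198 .xxxxxxxxxxxxxxxoo................
199 ..xxxxxxxxxxxxx.ooo...............
200 ...xxxxxxxxxxxxoooo...............
201 ...xxxxxxxxxxxxoooo...............
202 ....xxxxxxxxxxxoooo..............x
203 ...xx..xxxxxxx.oooo.............x.
204 ...xx..xxxxxxx.ooooo...........x..
205 ...xx...xxxxxx.ooooo..........xx..
206 ........xxx#.x.ooooo..........xx..
207 .......xxxxxxx.ooooo..........x...
208 .......xxxxxxxxoooooo........xx...
209 .xx....xxxxxxx.oooooo.......xxx...
210 .xx...xxxxxxx.ooooooo........xx...
211 xx....xxxxxxxoooooooo.......xxx...
212 xxx...xxxxxxxooooooooo......xxx...
213 .xxx.xxxxxxxx.oooooooo...o..xxxx..
214 .xxxxxxxxxxxx.oooooooo......x.....
215 ..xxxxxxxxxxxxoooooooox.o...x.....
216 ..xxxxxxxxxxx..oooooo...o.........
217 .xxxxxxxxxxxx..oooooox....ox......
218 ..xxxxxxxxxxx..oooooox.....x......
219 .xxx...xxxxxx...oooo....o.........
220 xxx....ooxxxx..ooooox...o.........
221 xxx....oooo#x..ooooox...o.........
222 xxxx...ooooo#oooooo#..o...x.......
223 xxxx...ooooo#oooooo.x.....x.......
224 xxxx....oooo##oooooxx....xx.......
225 xxxxxxx...oo###ooooxx....xx.......
226 xxxxxx....xxx#oooo........x.......
227 ..xx...........ooo.......xxx......
228 ..........................xx......
229 ..................................
```

drive_tool(
  motion=[
    {"fingers": 0.4, "linear": [-0.002, 0, 0], "twist": 0},
    {"fingers": 0.4, "linear": [0, 0, 0], "twist": 0},
    {"fingers": 0.4, "linear": [0, 0, 0], "twist": 0},
  ],
)

```text
clock: 27.95
eef_pos: [621.0, -214.0, 69.0]
tool_rot: [-3.141, -0.009, 1.577]
force: [0.4, 9.9, 4.6]
width: 59.6
gripper_force: 66.1
```

drive_tool(
  motion=[
    {"fingers": 0.4, "linear": [-0.002, 0, 0], "twist": 0},
    {"fingers": 0.4, "linear": [0, 0, 0], "twist": 0},
    {"fingers": 0.4, "linear": [0, 0, 0], "twist": 0},
  ],
)

```text
clock: 28.2
eef_pos: [621.0, -215.2, 68.9]
tool_rot: [-3.14, -0.01, 1.578]
force: [0.0, 12.6, 3.6]
width: 59.2
gripper_force: 66.0
```

The force has stiffened, so the blank is flush against the fence. I relax the push, release and rise.

drive_tool(
  motion=[
    {"fingers": 0.4, "linear": [0.003, 0, 0], "twist": 0},
    {"fingers": 0.4, "linear": [0.002, 0, 0], "twist": 0},
    {"fingers": 0.4, "linear": [0, 0, 0], "twist": 0},
  ],
)

```text
clock: 28.45
eef_pos: [621.0, -214.8, 68.9]
tool_rot: [3.141, -0.003, 1.576]
force: [0.9, 5.6, -0.9]
width: 59.4
gripper_force: 65.7
```

drive_tool(
  motion=[
    {"fingers": 0.75, "linear": [0, 0, 0], "twist": 0},
    {"fingers": 0.85, "linear": [0, 0, 0], "twist": 0},
    {"fingers": 1, "linear": [0, 0, 0], "twist": 0},
    {"fingers": 1, "linear": [0, 0, 0], "twist": 0},
    {"fingers": 1, "linear": [0, 0, -0.01], "twist": 0},
  ],
)

```text
clock: 28.87
eef_pos: [618.7, -217.9, 77.5]
tool_rot: [-3.138, -0.0, 1.574]
force: [-0.1, 1.1, 0.1]
width: 85.0
gripper_force: 0.0
```

drive_tool(
  motion=[
    {"fingers": 1, "linear": [0, 0, -0.03], "twist": 0},
    {"fingers": 1, "linear": [0, 0, -0.035], "twist": 0},
    {"fingers": 1, "linear": [0, 0, -0.03], "twist": 0},
    {"fingers": 1, "linear": [0, 0, 0], "twist": 0},
  ],
)

```text
clock: 29.2
eef_pos: [624.2, -220.0, 181.6]
tool_rot: [3.13, 0.005, 1.574]
force: [1.2, -0.3, 0.5]
width: 85.5
gripper_force: 0.0
```

```bash
python3 - <<'E'
from h import *
p=[589.5,-205,.002]
S=cams.get_image('scene');show(S,228,262,194,230)
for y in(-210.5,):print(proj(S,[[x,y+d,z] for z in(15,115) for x in(590,650) for d in(-9,9)]).round(1).tolist())
g=place(p,[[-20-120*np.cos(.55),110-120*np.sin(.55),75]])[0];print('grip',g)
T=cams.get_image('top')
c=T['color']
for r in range(205,224):print(r,' '.join('%3d'%(int(c[r,x,2])) for x in range(376,400)))
plan(g[0],g[1],200,3.14159)
E
```

```text
194 x..x..............................
195 xxxx..............................
196 xxxx..............................
197 xxxx..............................
198 xxxx..............................
199 xxxx..........#oooo...............
200 xxx...........#oooo...............
201 xxxx..........#oooo...............
202 xxxx.........#ooooo..............x
203 xxxx.........#oooooo............x.
204 xxxx.........#oooooo...........xx.
205 ............#oooooooo.........xx..
206 ............ooooooooo.........xx..
207 ............#oooooooo.........x...
208 ...........#ooooooooo........xx...
209 ....x......oooooooooo.......xxx...
210 ...xxxx...o#ooooooooo........xx...
211 ....xx....ooooooooooo.......xxx...
212 ...xxx....oooooooooooo......xxx...
213 ...xxx...o#ooooooooooo......xxxx..
214 ..xxx....o#.oooooooooo......x.....
215 ..xxx....o#xoooooooooox.o...x.....
216 ..xxx...ooo#oooooooooo..oo........
217 .xxx....ooo#.oooooooo......x......
218 ..xx....ooo#.oooooooox.....x......
219 .xxx...ooooo#oooooooo...o.........
220 xxx....ooooo#ooooooo....o.........
221 xxx....ooooo#ooooooox..oo.........
222 xxxx
[... 2261 characters left out ...]
 213 212 215 213 213
223 201 200 200 201 200 201 205 202 203 204 205 205 205 206 208 206 210 209 207 211 211 210 211 213
t 29.3 at [ 621.2 -218.3  176.3] [3.138e+00 2.000e-03 1.575e+00] w 85.1 F [-1.   0.2  0.2] n 14
[0.0044, -0.011, -0.0017] -0.1119
[0.0056, -0.0104, -0.0017] -0.1119
[0.0067, -0.0098, -0.0017] -0.1119
[0.0077, -0.0089, -0.0017] -0.1119
[0.0087, -0.008, -0.0017] -0.1119
[0.0095, -0.007, -0.0017] -0.1119
[0.0102, -0.0059, -0.0017] -0.1119
[0.0108, -0.0047, -0.0017] -0.1119
[0.0113, -0.0035, -0.0017] -0.1119
[0.0116, -0.0022, -0.0017] -0.1119
[0.0118, -0.0009, -0.0017] -0.1119
[0.0118, 0.0004, -0.0017] -0.1119
[0.0117, 0.0018, -0.0017] -0.1119
[0.0114, 0.0031, -0.0017] -0.1119
```

The blank stands upright at the fence (top edge at px (242–246,199), predicted (241–247,197)). Now the lever post, near (469,-157).

drive_tool(
  motion=[
    {"fingers": 1, "linear": [0.012, -0.03, 0], "twist": 0},
    {"fingers": 1, "linear": [0.015, -0.036, 0], "twist": 0},
    {"fingers": 1, "linear": [0.015, -0.036, 0], "twist": 0},
    {"fingers": 1, "linear": [0.015, -0.036, 0], "twist": 0},
    {"fingers": 1, "linear": [0.005, -0.013, 0], "twist": 0},
  ],
)

```text
clock: 29.72
eef_pos: [461.6, -153.3, 172.6]
tool_rot: [-3.133, -0.004, 1.575]
force: [-1.5, 1.2, -0.2]
width: 85.5
gripper_force: 0.0
```

drive_tool(
  motion=[
    {"fingers": 1, "linear": [0, 0, 0], "twist": 0},
    {"fingers": 1, "linear": [0, 0, 0], "twist": 0},
    {"fingers": 1, "linear": [0, 0, 0], "twist": 0},
  ],
)

```text
clock: 29.97
eef_pos: [470.3, -156.6, 173.8]
tool_rot: [3.141, 0.001, 1.575]
force: [-0.0, -0.0, -0.7]
width: 85.7
gripper_force: 0.0
```

```bash
python3 - <<'E'
from h import *
plan(469.5,-157,60)
S=cams.get_image('scene')
print(proj(S,[[469.5,-157,98],[469.5,-157,52],[477.5,-157,98],[461.5,-157,98]]).round(1).tolist());show(S,255,290,165,200)
E
```

```text
t 29.97 at [ 470.3 -156.6  173.8] [3.141e+00 1.000e-03 1.575e+00] w 85.7 F [-0.  -0.  -0.7] n 3
[-0.0001, -0.0003, 0.0379] 0.0
[-0.0001, -0.0003, 0.0379] 0.0
[-0.0001, -0.0003, 0.0379] 0.0
[[268.7, 174.6], [269.9, 182.3], [268.1, 176.4], [269.2, 172.9]]
165 .xxxxxxxx..........................
166 .xxxxxxxx..........................
167 ...xxxxxx..........................
168 .....xxxx..........................
169 .....xxxxx.........................
170 ......xxxx.........................
171 ...................................
172 ...................................
173 ...................................
174 .............oo....................
175 ............oooo...................
176 ............#ooo...................
177 .............###...................
178 .............###...................
179 .............###...................
180 .............###...................
181 .............###...................
182 .............x##...................
183 .............x##...................
184 ...................................
185 ...................................
186 ...................................
187 ...................................
188 ...................................
189 ...................................
190 ...................................
191 ...................................
192 ...................................
193 ...................................
194 ...................................
195 ................x..................
196 ................x..................
197 .................x.................
198 .................x.................
199 .................x.................
```

drive_tool(
  motion=[
    {"fingers": 1, "linear": [0, 0, 0.035], "twist": 0},
    {"fingers": 1, "linear": [0, 0, 0.035], "twist": 0},
    {"fingers": 1, "linear": [0, 0, 0.028], "twist": 0},
    {"fingers": 1, "linear": [0, 0, 0.014], "twist": 0},
    {"fingers": 1, "linear": [0, 0, 0], "twist": 0},
  ],
)

```text
clock: 30.43
eef_pos: [467.9, -155.9, 58.5]
tool_rot: [-3.136, -0.001, 1.575]
force: [-0.5, -0.4, 0.4]
width: 85.6
gripper_force: 0.0
```

drive_tool(
  motion=[
    {"fingers": 0.5, "linear": [0, 0, 0], "twist": 0},
    {"fingers": 0, "linear": [0, 0, 0], "twist": 0},
    {"fingers": 0, "linear": [0, 0, 0], "twist": 0},
    {"fingers": 0, "linear": [0, 0, 0], "twist": 0},
    {"fingers": 0, "linear": [0, 0, 0], "twist": 0},
  ],
)

```text
clock: 30.85
eef_pos: [469.8, -156.2, 62.8]
tool_rot: [3.14, 0.001, 1.575]
force: [0.6, 0.5, 0.6]
width: 25.7
gripper_force: 0.0
```

drive_tool(
  motion=[
    {"fingers": 0, "linear": [0, 0, 0], "twist": 0},
    {"fingers": 0, "linear": [0, 0, 0], "twist": 0},
    {"fingers": 0, "linear": [0, 0, 0], "twist": 0},
  ],
)

```text
clock: 31.1
eef_pos: [467.9, -156.1, 62.7]
tool_rot: [-3.14, -0.0, 1.575]
force: [-3.9, 0.3, 7.7]
width: 14.3
gripper_force: 58.3
```

The post is gripped (14 mm). Now I swing it along the arc in small steps, reading the force after each.

drive_tool(
  motion=[
    {"fingers": 0, "linear": [0.0026, -0.0015, 0], "twist": 0},
    {"fingers": 0, "linear": [0.0026, -0.0015, 0], "twist": 0},
    {"fingers": 0, "linear": [0.0026, -0.0014, 0], "twist": 0},
    {"fingers": 0, "linear": [0, 0, 0], "twist": 0},
  ],
)

```text
clock: 31.43
eef_pos: [465.8, -152.3, 62.8]
tool_rot: [3.137, 0.006, 1.57]
force: [0.6, -9.8, 0.3]
width: 14.3
gripper_force: 58.4
```

drive_tool(
  motion=[
    {"fingers": 0, "linear": [0.0027, -0.0013, 0], "twist": 0},
    {"fingers": 0, "linear": [0, 0, 0], "twist": 0},
    {"fingers": 0, "linear": [0, 0, 0], "twist": 0},
  ],
)

```text
clock: 31.68
eef_pos: [464.1, -148.6, 62.9]
tool_rot: [3.139, 0.004, 1.573]
force: [-0.9, -6.3, 3.5]
width: 14.7
gripper_force: 59.1
```

drive_tool(
  motion=[
    {"fingers": 0, "linear": [0.0027, -0.0013, 0], "twist": 0},
    {"fingers": 0, "linear": [0, 0, 0], "twist": 0},
    {"fingers": 0, "linear": [0, 0, 0], "twist": 0},
  ],
)

```text
clock: 31.93
eef_pos: [463.5, -147.6, 62.9]
tool_rot: [3.137, 0.006, 1.571]
force: [-0.2, -9.5, 0.8]
width: 14.3
gripper_force: 58.8
```

drive_tool(
  motion=[
    {"fingers": 0, "linear": [0.0027, -0.0012, 0], "twist": 0},
    {"fingers": 0, "linear": [0, 0, 0], "twist": 0},
    {"fingers": 0, "linear": [0, 0, 0], "twist": 0},
  ],
)

```text
clock: 32.18
eef_pos: [462.7, -145.9, 62.9]
tool_rot: [3.136, 0.008, 1.569]
force: [0.2, -11.4, -0.4]
width: 14.5
gripper_force: 58.9
```

drive_tool(
  motion=[
    {"fingers": 0, "linear": [0.0028, -0.0011, 0], "twist": 0},
    {"fingers": 0, "linear": [0, 0, 0], "twist": 0},
    {"fingers": 0, "linear": [0, 0, 0], "twist": 0},
  ],
)

```text
clock: 32.43
eef_pos: [461.3, -143.0, 62.9]
tool_rot: [3.136, 0.007, 1.568]
force: [0.2, -11.3, -0.2]
width: 14.0
gripper_force: 58.9
```

drive_tool(
  motion=[
    {"fingers": 0, "linear": [0.0028, -0.001, 0], "twist": 0},
    {"fingers": 0, "linear": [0, 0, 0], "twist": 0},
    {"fingers": 0, "linear": [0, 0, 0], "twist": 0},
  ],
)

```text
clock: 32.68
eef_pos: [459.2, -137.8, 62.9]
tool_rot: [3.139, 0.004, 1.571]
force: [-1.7, -7.0, 4.6]
width: 14.9
gripper_force: 59.4
```

drive_tool(
  motion=[
    {"fingers": 0, "linear": [0.0028, -0.001, 0], "twist": 0},
    {"fingers": 0, "linear": [0, 0, 0], "twist": 0},
    {"fingers": 0, "linear": [0, 0, 0], "twist": 0},
  ],
)

```text
clock: 32.93
eef_pos: [458.2, -135.3, 62.9]
tool_rot: [3.139, 0.004, 1.57]
force: [-2.3, -7.6, 4.3]
width: 14.3
gripper_force: 59.4
```

drive_tool(
  motion=[
    {"fingers": 0, "linear": [0.0029, -0.0009, 0], "twist": 0},
    {"fingers": 0, "linear": [0, 0, 0], "twist": 0},
    {"fingers": 0, "linear": [0, 0, 0], "twist": 0},
  ],
)

```text
clock: 33.18
eef_pos: [457.0, -131.5, 62.8]
tool_rot: [3.14, 0.003, 1.573]
force: [-2.4, -5.1, 5.1]
width: 14.3
gripper_force: 59.6
```

drive_tool(
  motion=[
    {"fingers": 0, "linear": [0.0029, -0.0008, 0], "twist": 0},
    {"fingers": 0, "linear": [0, 0, 0], "twist": 0},
    {"fingers": 0, "linear": [0, 0, 0], "twist": 0},
  ],
)

```text
clock: 33.43
eef_pos: [456.3, -129.3, 62.8]
tool_rot: [3.139, 0.004, 1.571]
force: [-1.5, -7.6, 5.4]
width: 14.4
gripper_force: 59.5
```

drive_tool(
  motion=[
    {"fingers": 0, "linear": [0.0029, -0.0007, 0], "twist": 0},
    {"fingers": 0, "linear": [0, 0, 0], "twist": 0},
    {"fingers": 0, "linear": [0, 0, 0], "twist": 0},
  ],
)

```text
clock: 33.68
eef_pos: [455.9, -128.1, 62.8]
tool_rot: [3.138, 0.006, 1.569]
force: [-0.7, -10.6, 2.8]
width: 14.6
gripper_force: 59.3
```

drive_tool(
  motion=[
    {"fingers": 0, "linear": [0.0029, -0.0007, 0], "twist": 0},
    {"fingers": 0, "linear": [0, 0, 0], "twist": 0},
    {"fingers": 0, "linear": [0, 0, 0], "twist": 0},
  ],
)

```text
clock: 33.93
eef_pos: [455.6, -127.1, 62.9]
tool_rot: [3.137, 0.009, 1.567]
force: [-1.8, -16.1, -0.3]
width: 14.7
gripper_force: 59.1
```

drive_tool(
  motion=[
    {"fingers": 0, "linear": [0.0029, -0.0006, 0], "twist": 0},
    {"fingers": 0, "linear": [0, 0, 0], "twist": 0},
    {"fingers": 0, "linear": [0, 0, 0], "twist": 0},
  ],
)

```text
clock: 34.18
eef_pos: [454.3, -122.0, 62.8]
tool_rot: [3.139, 0.006, 1.571]
force: [-2.8, -10.7, 4.7]
width: 14.4
gripper_force: 59.5
```

drive_tool(
  motion=[
    {"fingers": 0, "linear": [0.0029, -0.0005, 0], "twist": 0},
    {"fingers": 0, "linear": [0, 0, 0], "twist": 0},
    {"fingers": 0, "linear": [0, 0, 0], "twist": 0},
  ],
)

```text
clock: 34.43
eef_pos: [453.4, -118.4, 62.9]
tool_rot: [3.139, 0.005, 1.569]
force: [-3.6, -7.8, 5.8]
width: 14.6
gripper_force: 59.6
```

drive_tool(
  motion=[
    {"fingers": 0, "linear": [0.003, -0.0004, 0], "twist": 0},
    {"fingers": 0, "linear": [0, 0, 0], "twist": 0},
    {"fingers": 0, "linear": [0, 0, 0], "twist": 0},
  ],
)

```text
clock: 34.68
eef_pos: [452.4, -114.1, 62.8]
tool_rot: [3.141, 0.003, 1.572]
force: [-3.7, -5.3, 7.6]
width: 14.5
gripper_force: 59.8
```

drive_tool(
  motion=[
    {"fingers": 0, "linear": [0.003, -0.0004, 0], "twist": 0},
    {"fingers": 0, "linear": [0, 0, 0], "twist": 0},
    {"fingers": 0, "linear": [0, 0, 0], "twist": 0},
  ],
)

```text
clock: 34.93
eef_pos: [452.0, -111.3, 62.8]
tool_rot: [3.141, 0.003, 1.571]
force: [-4.3, -6.6, 6.3]
width: 14.6
gripper_force: 59.8
```

drive_tool(
  motion=[
    {"fingers": 0, "linear": [0.003, -0.0003, 0], "twist": 0},
    {"fingers": 0, "linear": [0, 0, 0], "twist": 0},
    {"fingers": 0, "linear": [0, 0, 0], "twist": 0},
  ],
)

```text
clock: 35.18
eef_pos: [451.7, -109.5, 62.8]
tool_rot: [3.14, 0.004, 1.569]
force: [-3.8, -9.5, 6.1]
width: 14.5
gripper_force: 59.7
```

drive_tool(
  motion=[
    {"fingers": 0, "linear": [0.003, -0.0002, 0], "twist": 0},
    {"fingers": 0, "linear": [0, 0, 0], "twist": 0},
    {"fingers": 0, "linear": [0, 0, 0], "twist": 0},
  ],
)

```text
clock: 35.43
eef_pos: [451.2, -106.2, 62.8]
tool_rot: [3.141, 0.004, 1.572]
force: [-4.0, -8.9, 7.8]
width: 14.8
gripper_force: 59.8
```

drive_tool(
  motion=[
    {"fingers": 0, "linear": [0.003, -0.0001, 0], "twist": 0},
    {"fingers": 0, "linear": [0, 0, 0], "twist": 0},
    {"fingers": 0, "linear": [0, 0, 0], "twist": 0},
  ],
)

```text
clock: 35.68
eef_pos: [450.9, -103.8, 62.8]
tool_rot: [3.141, 0.005, 1.57]
force: [-5.0, -11.0, 5.9]
width: 14.4
gripper_force: 59.8
```

drive_tool(
  motion=[
    {"fingers": 0, "linear": [0.003, 0, 0], "twist": 0},
    {"fingers": 0, "linear": [0, 0, 0], "twist": 0},
    {"fingers": 0, "linear": [0, 0, 0], "twist": 0},
  ],
)

```text
clock: 35.93
eef_pos: [450.6, -100.7, 62.8]
tool_rot: [3.142, 0.004, 1.569]
force: [-5.3, -9.9, 7.3]
width: 14.4
gripper_force: 59.9
```

drive_tool(
  motion=[
    {"fingers": 0, "linear": [0.003, 0, 0], "twist": 0},
    {"fingers": 0, "linear": [0, 0, 0], "twist": 0},
    {"fingers": 0, "linear": [0, 0, 0], "twist": 0},
  ],
)

```text
clock: 36.18
eef_pos: [450.3, -96.6, 62.7]
tool_rot: [-3.14, 0.003, 1.572]
force: [-5.5, -6.8, 8.3]
width: 14.5
gripper_force: 60.1
```

```bash
cat > arc.py <<'E'
from h import *
D=np.array([[467.9,-156.1,0,0],[465.8,-152.3,.6,-9.8],[464.1,-148.6,-.9,-6.3],[463.5,-147.6,-.2,-9.5],[462.7,-145.9,.2,-11.4],[461.3,-143,.2,-11.3],[459.2,-137.8,-1.7,-7],[458.2,-135.3,-2.3,-7.6],[457,-131.5,-2.4,-5.1],[456.3,-129.3,-1.5,-7.6],[455.9,-128.1,-.7,-10.6],[455.6,-127.1,-1.8,-16.1],[454.3,-122,-2.8,-10.7],[453.4,-118.4,-3.6,-7.8],[452.4,-114.1,-3.7,-5.3],[452,-111.3,-4.3,-6.6],[451.7,-109.5,-3.8,-9.5],[451.2,-106.2,-4,-8.9],[450.9,-103.8,-5,-11],[450.6,-100.7,-5.3,-9.9],[450.3,-96.6,-5.5,-6.8]]+eval(open('more.txt').read()))
r=least_squares(lambda c:np.hypot(D[:,0]-c[0],D[:,1]-c[1])-120,[570,-94]).x
ph=np.arctan2(r[1]-D[:,1],r[0]-D[:,0]);th=ph[0]-ph
ft=-(D[:,2]*-np.sin(ph)+D[:,3]*np.cos(ph))
print(r.round(1),'phi0',ph[0].round(3))
for a,f,d in zip(th,ft,D):print(round(a,3),round(.55-ph[0]+a,3),round(f,1),round(f-5-2.5*a,1),d[:2])
E
echo '[]'>more.txt; python3 arc.py
```

```text
[570.6 -93.3] phi0 0.549
0.0 0.001 -0.0 -5.0 [ 467.9 -156.1]
0.036 0.037 8.8 3.7 [ 465.8 -152.3]
0.07 0.071 5.2 0.0 [ 464.1 -148.6]
0.08 0.081 8.4 3.2 [ 463.5 -147.6]
0.095 0.097 10.3 5.1 [ 462.7 -145.9]
0.122 0.123 10.4 5.1 [ 461.3 -143. ]
0.169 0.17 5.9 0.4 [ 459.2 -137.8]
0.191 0.193 6.3 0.8 [ 458.2 -135.3]
0.224 0.226 4.1 -1.5 [ 457.  -131.5]
0.244 0.245 6.8 1.2 [ 456.3 -129.3]
0.254 0.256 9.9 4.3 [ 455.9 -128.1]
0.263 0.264 14.9 9.3 [ 455.6 -127.1]
0.307 0.308 9.7 4.0 [ 454.3 -122. ]
0.338 0.339 6.9 1.0 [ 453.4 -118.4]
0.375 0.376 4.6 -1.4 [ 452.4 -114.1]
0.398 0.4 5.9 -0.1 [ 452.  -111.3]
0.414 0.415 8.9 2.9 [ 451.7 -109.5]
0.441 0.443 8.4 2.3 [ 451.2 -106.2]
0.461 0.463 10.5 4.4 [ 450.9 -103.8]
0.487 0.489 9.6 3.3 [ 450.6 -100.7]
0.522 0.523 6.6 0.3 [450.3 -96.6]
```

drive_tool(
  motion=[
    {"fingers": 0, "linear": [0.003, -0.0002, 0], "twist": 0},
    {"fingers": 0, "linear": [0, 0, 0], "twist": 0},
    {"fingers": 0, "linear": [0, 0, 0], "twist": 0},
  ],
)

```text
clock: 36.43
eef_pos: [450.1, -92.6, 62.7]
tool_rot: [-3.14, 0.002, 1.571]
force: [-5.9, -5.9, 9.4]
width: 14.1
gripper_force: 60.1
```

drive_tool(
  motion=[
    {"fingers": 0, "linear": [0.002, 0, 0], "twist": 0},
    {"fingers": 0, "linear": [0, 0, 0], "twist": 0},
    {"fingers": 0, "linear": [0, 0, 0], "twist": 0},
  ],
)

```text
clock: 36.68
eef_pos: [450.1, -91.2, 62.7]
tool_rot: [-3.141, 0.003, 1.57]
force: [-5.9, -7.2, 9.2]
width: 14.5
gripper_force: 60.1
```

drive_tool(
  motion=[
    {"fingers": 0, "linear": [0.002, 0, 0], "twist": 0},
    {"fingers": 0, "linear": [0, 0, 0], "twist": 0},
    {"fingers": 0, "linear": [0, 0, 0], "twist": 0},
  ],
)

```text
clock: 36.93
eef_pos: [450.1, -90.1, 62.7]
tool_rot: [-3.141, 0.004, 1.569]
force: [-5.7, -8.6, 6.9]
width: 14.4
gripper_force: 60.0
```

drive_tool(
  motion=[
    {"fingers": 0, "linear": [0.003, 0, 0], "twist": 0},
    {"fingers": 0, "linear": [0, 0, 0], "twist": 0},
    {"fingers": 0, "linear": [0, 0, 0], "twist": 0},
  ],
)

```text
clock: 37.18
eef_pos: [450.1, -86.0, 62.7]
tool_rot: [-3.14, 0.002, 1.572]
force: [-4.6, -6.4, 8.9]
width: 14.5
gripper_force: 60.2
```

drive_tool(
  motion=[
    {"fingers": 0, "linear": [0.003, 0, 0], "twist": 0},
    {"fingers": 0, "linear": [0, 0, 0], "twist": 0},
    {"fingers": 0, "linear": [0, 0, 0], "twist": 0},
  ],
)

```text
clock: 37.43
eef_pos: [450.1, -84.4, 62.7]
tool_rot: [-3.141, 0.004, 1.57]
force: [-6.4, -9.4, 8.4]
width: 14.6
gripper_force: 59.9
```

drive_tool(
  motion=[
    {"fingers": 0, "linear": [0.003, 0.0001, 0], "twist": 0},
    {"fingers": 0, "linear": [0, 0, 0], "twist": 0},
    {"fingers": 0, "linear": [0, 0, 0], "twist": 0},
  ],
)

```text
clock: 37.68
eef_pos: [450.2, -82.4, 62.7]
tool_rot: [-3.141, 0.005, 1.568]
force: [-5.9, -12.3, 7.1]
width: 14.2
gripper_force: 59.9
```

drive_tool(
  motion=[
    {"fingers": 0, "linear": [0.003, 0.0002, 0], "twist": 0},
    {"fingers": 0, "linear": [0, 0, 0], "twist": 0},
    {"fingers": 0, "linear": [0, 0, 0], "twist": 0},
  ],
)

```text
clock: 37.93
eef_pos: [450.5, -78.2, 62.7]
tool_rot: [-3.141, 0.004, 1.571]
force: [-5.4, -8.7, 8.2]
width: 14.4
gripper_force: 60.0
```

```bash
echo '[[450.1,-92.6,-5.9,-5.9],[450.1,-91.2,-5.9,-7.2],[450.1,-90.1,-5.7,-8.6],[450.1,-86,-4.6,-6.4],[450.1,-84.4,-6.4,-9.4],[450.2,-82.4,-5.9,-12.3],[450.5,-78.2,-5.4,-8.7]]'>more.txt; python3 arc.py|sed -n '1p;14,40p'
python3 - <<'E'
from h import *
s=monitor.read_state();print(s['eef_pos'].round(1),s['width'])
for n,x,y,X,Y in(('scene',228,262,194,230),):show(cams.get_image(n),x,y,X,Y)
E
```

```text
[570.2 -92.2] phi0 0.558
0.307 0.298 9.7 3.9 [ 454.3 -122. ]
0.338 0.329 6.8 1.0 [ 453.4 -118.4]
0.375 0.366 4.5 -1.4 [ 452.4 -114.1]
0.398 0.39 5.8 -0.2 [ 452.  -111.3]
0.413 0.405 8.9 2.8 [ 451.7 -109.5]
0.441 0.433 8.4 2.3 [ 451.2 -106.2]
0.462 0.453 10.5 4.3 [ 450.9 -103.8]
0.488 0.479 9.5 3.3 [ 450.6 -100.7]
0.522 0.513 6.6 0.3 [450.3 -96.6]
0.555 0.547 5.9 -0.5 [450.1 -92.6]
0.567 0.558 7.2 0.8 [450.1 -91.2]
0.576 0.568 8.7 2.3 [450.1 -90.1]
0.61 0.602 6.6 0.1 [450.1 -86. ]
0.623 0.615 9.8 3.2 [450.1 -84.4]
0.64 0.632 12.7 6.1 [450.2 -82.4]
0.675 0.667 9.3 2.6 [450.5 -78.2]
[450.5 -78.2  62.7] 14.404101143684198
194 ..................................
195 ..................................
196 ..................................
197 ..................................
198 ..............#...................
199 ..............#oooo...............
200 .............#ooooo...............
201 .............#ooooo...............
202 .............#ooooo..............x
203 ............#ooooooo............x.
204 ............#ooooooo...........x..
205 ............#ooooooo..........xx..
206 ..
[... 229 characters left out ...]
12 ...xxx...#ooooooooooo......xxxx...
213 ...xxx...##oooooooooo........xx...
214 ..xxx....o#ooooooooo..............
215 ..xxx....o#.oooooooo...o..........
216 ..xxx...oo#.oooooooo..............
217 .xxx....oo##ooooooo...o...........
218 ..xx....oooxooooooo............xx.
219 .xxx...oooo#ooooooo...............
220 xxx....oooo##ooooo...o............
221 xxx....oooooxooooo...o............
222 xxxx...ooooo#ooooo................
223 xxxx...ooooo#ooooo............xxxx
224 ..xx....oooo##ooooo...x.........xx
225 ...........o##ooooo...x...........
226 ..........xxxxoooo................
227 ..............#ooo.......xxx......
228 ..........................xx......
229 ..................................
```

Rising crossings at about 0.235, 0.40 and 0.565 rad mark clicks one to three, with spacing close to 0.17, so the fourth should be near 0.74. The post is past the crest before it, and I creep in.

drive_tool(
  motion=[
    {"fingers": 0, "linear": [0.002, 0.0003, 0], "twist": 0},
    {"fingers": 0, "linear": [0, 0, 0], "twist": 0},
    {"fingers": 0, "linear": [0, 0, 0], "twist": 0},
    {"fingers": 0, "linear": [0, 0, 0], "twist": 0},
  ],
)

```text
clock: 38.32
eef_pos: [450.7, -75.4, 62.7]
tool_rot: [-3.141, 0.003, 1.57]
force: [-4.7, -6.3, 8.8]
width: 14.6
gripper_force: 60.0
```

drive_tool(
  motion=[
    {"fingers": 0, "linear": [0.0015, 0.0003, 0], "twist": 0},
    {"fingers": 0, "linear": [0, 0, 0], "twist": 0},
    {"fingers": 0, "linear": [0, 0, 0], "twist": 0},
    {"fingers": 0, "linear": [0, 0, 0], "twist": 0},
  ],
)

```text
clock: 38.65
eef_pos: [450.8, -74.4, 62.7]
tool_rot: [-3.141, 0.003, 1.569]
force: [-5.5, -9.3, 8.9]
width: 14.2
gripper_force: 60.1
```

drive_tool(
  motion=[
    {"fingers": 0, "linear": [0.001, 0.0002, 0], "twist": 0},
    {"fingers": 0, "linear": [0, 0, 0], "twist": 0},
    {"fingers": 0, "linear": [0, 0, 0], "twist": 0},
    {"fingers": 0, "linear": [0, 0, 0], "twist": 0},
  ],
)

```text
clock: 38.98
eef_pos: [450.9, -73.7, 62.7]
tool_rot: [-3.14, 0.003, 1.569]
force: [-5.8, -9.0, 9.5]
width: 14.8
gripper_force: 60.0
```

```bash
echo '[[450.1,-92.6,-5.9,-5.9],[450.1,-91.2,-5.9,-7.2],[450.1,-90.1,-5.7,-8.6],[450.1,-86,-4.6,-6.4],[450.1,-84.4,-6.4,-9.4],[450.2,-82.4,-5.9,-12.3],[450.5,-78.2,-5.4,-8.7],[450.7,-75.4,-4.7,-6.3],[450.8,-74.4,-5.5,-9.3],[450.9,-73.7,-5.8,-9]]'>more.txt
cat >>arc.py <<'E'
x=th[1:];e=(ft-5-2.5*th)[1:]-np.maximum(0,th[1:]-.44)*2.1
print('fit')
for lo,hi in((.01,.8),(.1,.8),(.1,.45),(.35,.8)):
  k=(x>lo)&(x<hi)
  for P in(.165,.17,.175):
    w=2*np.pi*x[k]/P;M=np.c_[np.ones(k.sum()),np.sin(w),np.cos(w)];c,res,_,_=np.linalg.lstsq(M,e[k],rcond=None)
    z=(-np.arctan2(c[2],c[1])/(2*np.pi)*P)%P
    print(lo,hi,P,'mean',c[0].round(2),'amp',np.hypot(c[1],c[2]).round(2),'notches',[round(z+i*P,3) for i in range(6)],'res',res.round(1))
E
python3 arc.py|sed -n '1p;24,60p'
```

```text
[570.  -91.8] phi0 0.562
0.567 0.555 7.2 0.8 [450.1 -91.2]
0.576 0.564 8.7 2.2 [450.1 -90.1]
0.61 0.598 6.6 0.1 [450.1 -86. ]
0.624 0.612 9.8 3.2 [450.1 -84.4]
0.64 0.628 12.7 6.1 [450.2 -82.4]
0.675 0.663 9.3 2.6 [450.5 -78.2]
0.698 0.687 6.9 0.1 [450.7 -75.4]
0.707 0.695 10.0 3.2 [450.8 -74.4]
0.713 0.701 9.8 3.0 [450.9 -73.7]
fit
0.01 0.8 0.165 mean 2.3 amp 1.97 notches [np.float64(0.082), np.float64(0.247), np.float64(0.412), np.float64(0.577), np.float64(0.742), np.float64(0.907)] res [112.1]
0.01 0.8 0.17 mean 2.27 amp 2.05 notches [np.float64(0.075), np.float64(0.245), np.float64(0.415), np.float64(0.585), np.float64(0.755), np.float64(0.925)] res [104.8]
0.01 0.8 0.175 mean 2.21 amp 2.16 notches [np.float64(0.068), np.float64(0.243), np.float64(0.418), np.float64(0.593), np.float64(0.768), np.float64(0.943)] res [98.8]
0.1 0.8 0.165 mean 2.13 amp 2.09 notches [np.float64(0.082), np.float64(0.247), np.float64(0.412), np.float64(0.577), np.float64(0.742), np.float64(0.907)] res [93.7]
0.1 0.8 0.17 mean 2.15 amp 2.18 notches [np.float64(0.075), np.float64(0.245), np.float64(0.41
[... 539 characters left out ...]
52), np.float64(0.922)] res [39.7]
0.1 0.45 0.175 mean 2.22 amp 3.42 notches [np.float64(0.066), np.float64(0.241), np.float64(0.416), np.float64(0.591), np.float64(0.766), np.float64(0.941)] res [38.7]
0.35 0.8 0.165 mean 1.91 amp 1.54 notches [np.float64(0.099), np.float64(0.264), np.float64(0.429), np.float64(0.594), np.float64(0.759), np.float64(0.924)] res [37.2]
0.35 0.8 0.17 mean 1.89 amp 1.65 notches [np.float64(0.087), np.float64(0.257), np.float64(0.427), np.float64(0.597), np.float64(0.767), np.float64(0.937)] res [35.]
0.35 0.8 0.175 mean 1.85 amp 1.75 notches [np.float64(0.075), np.float64(0.25), np.float64(0.425), np.float64(0.6), np.float64(0.775), np.float64(0.95)] res [33.1]
```

drive_tool(
  motion=[
    {"fingers": 0, "linear": [0.002, 0.0003, 0], "twist": 0},
    {"fingers": 0, "linear": [0, 0, 0], "twist": 0},
    {"fingers": 0, "linear": [0, 0, 0], "twist": 0},
    {"fingers": 0, "linear": [0, 0, 0], "twist": 0},
    {"fingers": 0, "linear": [0, 0, 0], "twist": 0},
  ],
)

```text
clock: 39.4
eef_pos: [451.2, -71.7, 62.7]
tool_rot: [-3.14, 0.003, 1.568]
force: [-5.6, -8.8, 9.5]
width: 14.3
gripper_force: 60.0
```

drive_tool(
  motion=[
    {"fingers": 0, "linear": [0, 0, 0], "twist": 0},
  ],
)

```text
clock: 39.48
eef_pos: [451.2, -71.7, 62.7]
tool_rot: [-3.14, 0.003, 1.568]
force: [-4.9, -9.8, 9.7]
width: 15.1
gripper_force: 60.0
```

drive_tool(
  motion=[
    {"fingers": 0, "linear": [0.002, 0.0003, 0], "twist": 0},
    {"fingers": 0, "linear": [0, 0, 0], "twist": 0},
    {"fingers": 0, "linear": [0, 0, 0], "twist": 0},
    {"fingers": 0, "linear": [0, 0, 0], "twist": 0},
    {"fingers": 0, "linear": [0, 0, 0], "twist": 0},
  ],
)

```text
clock: 39.9
eef_pos: [451.6, -68.0, 62.7]
tool_rot: [-3.14, 0.002, 1.572]
force: [-5.2, -6.0, 9.3]
width: 14.4
gripper_force: 60.0
```

drive_tool(
  motion=[
    {"fingers": 0, "linear": [0, 0, 0], "twist": 0},
  ],
)

```text
clock: 39.98
eef_pos: [451.6, -68.0, 62.7]
tool_rot: [-3.14, 0.002, 1.572]
force: [-5.0, -5.5, 9.2]
width: 14.5
gripper_force: 60.0
```

drive_tool(
  motion=[
    {"fingers": 0, "linear": [0.002, 0.0004, 0], "twist": 0},
    {"fingers": 0, "linear": [0, 0, 0], "twist": 0},
    {"fingers": 0, "linear": [0, 0, 0], "twist": 0},
    {"fingers": 0, "linear": [0, 0, 0], "twist": 0},
    {"fingers": 0, "linear": [0, 0, 0], "twist": 0},
  ],
)

```text
clock: 40.4
eef_pos: [451.9, -66.7, 62.7]
tool_rot: [-3.14, 0.002, 1.571]
force: [-5.6, -7.8, 9.3]
width: 14.2
gripper_force: 60.0
```

drive_tool(
  motion=[
    {"fingers": 0, "linear": [0, 0, 0], "twist": 0},
  ],
)

```text
clock: 40.48
eef_pos: [451.9, -66.8, 62.7]
tool_rot: [-3.14, 0.002, 1.571]
force: [-5.2, -7.7, 9.5]
width: 15.1
gripper_force: 60.0
```

```bash
cat > tq.py <<'E'
from h import *
s=monitor.read_state();F=s['force'];Q=s['torque'];p=s['eef_pos'];c=np.array([570.2,-93.4])
ch=2*np.arcsin(np.hypot(*(p[:2]-[467.9,-156.1]))/240);ph=.55-ch
ft=-(F[0]*-np.sin(ph)+F[1]*np.cos(ph))
b=5+2.5*ch+max(0,ch-.44)*2.1
print('t',round(s['clock'],2),p.round(2),'F',F.round(2),'Q',Q.round(3),'theta',round(ch,4),'ft',round(ft,2),'exc',round(ft-b,2),'exc-Tz',round(ft-b-Q[2]/.12,2),round(ft-b+Q[2]/.12,2),'yaw',s['tool_rot'][2].round(4))
E
python3 tq.py
```

```text
t 40.48 [451.86 -66.75  62.7 ] F [-5.15 -7.66  9.49] Q [-1.429  1.146 -0.136] theta 0.7758 ft 8.62 exc 0.98 exc-Tz 2.11 -0.15 yaw 1.5709
```

drive_tool(
  motion=[
    {"fingers": 0, "linear": [0, 0, 0], "twist": 0.02},
    {"fingers": 0, "linear": [0, 0, 0], "twist": 0},
    {"fingers": 0, "linear": [0, 0, 0], "twist": 0},
  ],
)

```text
clock: 40.73
eef_pos: [452.1, -66.3, 62.7]
tool_rot: [-3.14, 0.002, 1.552]
force: [-5.3, -5.2, 9.3]
width: 14.3
gripper_force: 60.0
```

```bash
python3 tq.py
```

```text
t 40.73 [452.08 -66.31  62.69] F [-5.29 -5.25  9.32] Q [-1.247  1.043 -0.066] theta 0.7793 ft 6.31 exc -1.35 exc-Tz -0.8 -1.9 yaw 1.552
```

drive_tool(
  motion=[
    {"fingers": 0, "linear": [-0.0023, -0.0005, 0], "twist": -0.02},
    {"fingers": 0, "linear": [0, 0, 0], "twist": 0},
    {"fingers": 0, "linear": [0, 0, 0], "twist": 0},
  ],
)

```text
clock: 40.98
eef_pos: [451.6, -68.3, 62.7]
tool_rot: [-3.14, 0.002, 1.572]
force: [-4.6, -6.3, 8.5]
width: 14.6
gripper_force: 59.9
```

drive_tool(
  motion=[
    {"fingers": 0, "linear": [0, 0, 0], "twist": 0},
  ],
)

```text
clock: 41.07
eef_pos: [451.6, -68.3, 62.7]
tool_rot: [-3.14, 0.002, 1.572]
force: [-5.6, -5.2, 9.7]
width: 14.3
gripper_force: 59.9
```

drive_tool(
  motion=[
    {"fingers": 0, "linear": [-0.0024, -0.0005, 0], "twist": -0.02},
    {"fingers": 0, "linear": [0, 0, 0], "twist": 0},
    {"fingers": 0, "linear": [0, 0, 0], "twist": 0},
  ],
)

```text
clock: 41.32
eef_pos: [451.1, -69.8, 62.7]
tool_rot: [-3.14, 0.001, 1.593]
force: [-4.8, -2.4, 9.2]
width: 14.6
gripper_force: 60.0
```

drive_tool(
  motion=[
    {"fingers": 0, "linear": [0, 0, 0], "twist": 0},
  ],
)

```text
clock: 41.4
eef_pos: [451.2, -69.8, 62.7]
tool_rot: [-3.14, 0.001, 1.593]
force: [-4.7, -3.4, 10.4]
width: 14.1
gripper_force: 60.0
```

drive_tool(
  motion=[
    {"fingers": 0, "linear": [-0.0024, -0.0004, 0], "twist": -0.02},
    {"fingers": 0, "linear": [0, 0, 0], "twist": 0},
    {"fingers": 0, "linear": [0, 0, 0], "twist": 0},
  ],
)

```text
clock: 41.65
eef_pos: [450.6, -72.9, 62.7]
tool_rot: [-3.14, 0.001, 1.613]
force: [-5.4, -5.5, 9.4]
width: 14.6
gripper_force: 60.0
```

drive_tool(
  motion=[
    {"fingers": 0, "linear": [0, 0, 0], "twist": 0},
  ],
)

```text
clock: 41.73
eef_pos: [450.5, -72.9, 62.7]
tool_rot: [-3.14, 0.001, 1.612]
force: [-5.4, -5.4, 9.1]
width: 14.5
gripper_force: 60.0
```

drive_tool(
  motion=[
    {"fingers": 0, "linear": [-0.0024, -0.0004, 0], "twist": -0.02},
    {"fingers": 0, "linear": [0, 0, 0], "twist": 0},
    {"fingers": 0, "linear": [0, 0, 0], "twist": 0},
  ],
)

```text
clock: 41.98
eef_pos: [450.1, -75.7, 62.7]
tool_rot: [-3.139, 0.002, 1.632]
force: [-6.2, -6.8, 10.1]
width: 14.7
gripper_force: 60.1
```

drive_tool(
  motion=[
    {"fingers": 0, "linear": [0, 0, 0], "twist": 0},
  ],
)

```text
clock: 42.07
eef_pos: [450.1, -75.7, 62.7]
tool_rot: [-3.14, 0.002, 1.632]
force: [-4.5, -6.4, 9.5]
width: 14.6
gripper_force: 60.1
```

```bash
python3 tq.py
```

```text
t 42.07 [450.08 -75.68  62.68] F [-4.47 -6.39  9.5 ] Q [-1.247  1.098  0.041] theta 0.7006 ft 6.99 exc -0.31 exc-Tz -0.65 0.03 yaw 1.6323
```

The sweep back puts the lowest force at about 0.75 rad with the rise just after it. Together with the forward sweep, notch four is at about 0.755 rad (TCP y ≈ -69). I move back into it.

drive_tool(
  motion=[
    {"fingers": 0, "linear": [0.0022, 0.0004, 0], "twist": 0.018},
    {"fingers": 0, "linear": [0.0022, 0.0004, 0], "twist": 0.018},
    {"fingers": 0, "linear": [0, 0, 0], "twist": 0},
    {"fingers": 0, "linear": [0, 0, 0], "twist": 0},
  ],
)

```text
clock: 42.4
eef_pos: [451.0, -70.6, 62.7]
tool_rot: [-3.14, 0.001, 1.596]
force: [-4.6, -4.1, 8.4]
width: 14.5
gripper_force: 60.0
```

drive_tool(
  motion=[
    {"fingers": 0, "linear": [0.0016, 0.0003, 0], "twist": 0.014},
    {"fingers": 0, "linear": [0, 0, 0], "twist": 0},
    {"fingers": 0, "linear": [0, 0, 0], "twist": 0},
    {"fingers": 0, "linear": [0, 0, 0], "twist": 0},
  ],
)

```text
clock: 42.73
eef_pos: [451.3, -69.0, 62.7]
tool_rot: [-3.14, 0.001, 1.582]
force: [-5.1, -4.2, 8.7]
width: 14.2
gripper_force: 60.0
```

```bash
for i in 1; do python3 tq.py; done; python3 -c "
from h import *
for i in range(6):
    cams.get_image('top');s=monitor.read_state();print(s['eef_pos'].round(2),s['force'].round(1),s['torque'][2].round(3))"
```

```text
t 42.73 [451.34 -68.98  62.68] F [-5.05 -4.24  8.66] Q [-0.885  0.956 -0.137] theta 0.7569 ft 5.18 exc -2.37 exc-Tz -1.23 -3.52 yaw 1.5824
[451.39 -69.    62.71] [-4.7 -4.4  8.1] -0.115
[451.35 -68.99  62.69] [-5.4 -4.3  8.3] -0.047
[451.37 -68.99  62.7 ] [-4.7 -4.6  9.6] -0.101
[451.38 -68.98  62.69] [-4.1 -3.9  8.5] -0.113
[451.34 -68.99  62.69] [-5.1 -3.4  8.8] -0.111
[451.36 -68.97  62.68] [-5.1 -4.2  8.9] -0.11
```

drive_tool(
  motion=[
    {"fingers": 0, "linear": [0.0015, 0.0003, 0], "twist": 0.012},
    {"fingers": 0, "linear": [0, 0, 0], "twist": 0},
    {"fingers": 0, "linear": [0, 0, 0], "twist": 0},
    {"fingers": 0, "linear": [0, 0, 0], "twist": 0},
  ],
)

```text
clock: 43.37
eef_pos: [451.7, -67.9, 62.7]
tool_rot: [-3.14, 0.002, 1.57]
force: [-4.3, -5.5, 8.6]
width: 15.0
gripper_force: 60.0
```

drive_tool(
  motion=[
    {"fingers": 0, "linear": [0, 0, 0], "twist": 0},
  ],
)

```text
clock: 43.45
eef_pos: [451.7, -67.9, 62.7]
tool_rot: [-3.14, 0.002, 1.57]
force: [-4.7, -5.4, 9.1]
width: 14.3
gripper_force: 60.0
```

drive_tool(
  motion=[
    {"fingers": 0, "linear": [0.0015, 0.0003, 0], "twist": 0.012},
    {"fingers": 0, "linear": [0, 0, 0], "twist": 0},
    {"fingers": 0, "linear": [0, 0, 0], "twist": 0},
    {"fingers": 0, "linear": [0, 0, 0], "twist": 0},
  ],
)

```text
clock: 43.78
eef_pos: [452.0, -66.7, 62.7]
tool_rot: [-3.141, 0.002, 1.558]
force: [-4.6, -5.5, 9.2]
width: 14.4
gripper_force: 60.0
```

drive_tool(
  motion=[
    {"fingers": 0, "linear": [0, 0, 0], "twist": 0},
  ],
)

```text
clock: 43.87
eef_pos: [452.0, -66.7, 62.7]
tool_rot: [-3.14, 0.002, 1.558]
force: [-5.0, -6.1, 8.0]
width: 14.7
gripper_force: 60.0
```

drive_tool(
  motion=[
    {"fingers": 0, "linear": [0.002, 0.0004, 0], "twist": 0.017},
    {"fingers": 0, "linear": [0, 0, 0], "twist": 0},
    {"fingers": 0, "linear": [0, 0, 0], "twist": 0},
    {"fingers": 0, "linear": [0, 0, 0], "twist": 0},
  ],
)

```text
clock: 44.2
eef_pos: [452.5, -64.7, 62.7]
tool_rot: [-3.141, 0.002, 1.541]
force: [-4.8, -5.8, 7.8]
width: 14.6
gripper_force: 60.0
```

drive_tool(
  motion=[
    {"fingers": 0, "linear": [0, 0, 0], "twist": 0},
  ],
)

```text
clock: 44.28
eef_pos: [452.5, -64.7, 62.7]
tool_rot: [-3.141, 0.002, 1.541]
force: [-4.7, -6.3, 8.1]
width: 14.5
gripper_force: 60.0
```

drive_tool(
  motion=[
    {"fingers": 0, "linear": [0.002, 0.0005, 0], "twist": 0.017},
    {"fingers": 0, "linear": [0, 0, 0], "twist": 0},
    {"fingers": 0, "linear": [0, 0, 0], "twist": 0},
    {"fingers": 0, "linear": [0, 0, 0], "twist": 0},
  ],
)

```text
clock: 44.62
eef_pos: [452.9, -63.4, 62.7]
tool_rot: [-3.141, 0.003, 1.524]
force: [-4.8, -7.7, 7.2]
width: 14.3
gripper_force: 59.9
```

drive_tool(
  motion=[
    {"fingers": 0, "linear": [0, 0, 0], "twist": 0},
  ],
)

```text
clock: 44.7
eef_pos: [452.9, -63.4, 62.7]
tool_rot: [-3.141, 0.003, 1.524]
force: [-5.6, -8.1, 8.4]
width: 14.0
gripper_force: 59.9
```

```bash
python3 tq.py
```

```text
t 44.7 [452.85 -63.4   62.7 ] F [-5.61 -8.11  8.45] Q [-1.524  1.059  0.031] theta 0.8041 ft 9.26 exc 1.48 exc-Tz 1.23 1.74 yaw 1.5238
```

```bash
cat >>arc.py <<'E'
print('joint')
ch=2*np.arcsin(np.hypot(D[:,0]-467.9,D[:,1]+156.1)/240)
ph=.55-ch;f1=-(D[:,2]*-np.sin(ph)+D[:,3]*np.cos(ph));e1=f1-5-2.5*ch-np.maximum(0,ch-.44)*2.1
X=np.r_[ch[3:],.717+.018,.762,.7758,.779,.762,.750,.724,.7006,.741,.757,.766,.776,.793,.804]
E=np.r_[e1[3:],2.9,-1.2,1.0,-1.35,-.95,-3.75,-1.1,-.1,-2.6,-2.4,-1.3,-.9,-.7,1.3]
G=np.r_[np.zeros(len(ch)-3),[0]*3,[1]*5,[2]*6].astype(int)
def mdl(v,h=2):
    w=2*np.pi*(X-v[0])/.17
    return v[1+G]+v[4]*np.sin(w)+(v[5]*np.sin(2*w)+v[6]*np.cos(2*w) if h>1 else 0)
for h in(1,2):
  best=[]
  for n in np.arange(.67,.80,.01):
    r=least_squares(lambda v:mdl(np.r_[n,v],h)-E,[2,-1,-1,3,0,0],loss='soft_l1');best.append((round(r.cost,1),round(n,3),r.x.round(2)))
  for b in best:print(h,*b)
E
python3 arc.py|sed -n '/joint/,$p'
```

```text
joint
1 34.2 0.67 [ 2.07 -1.31 -1.99 -1.8   0.    0.  ]
1 33.5 0.68 [ 2.05 -0.77 -1.48 -1.78  0.    0.  ]
1 35.3 0.69 [ 2.08 -0.48 -1.02 -1.61  0.    0.  ]
1 38.8 0.7 [ 2.18 -0.54 -0.73 -1.32  0.    0.  ]
1 42.5 0.71 [ 2.12 -0.83 -0.77 -0.73  0.    0.  ]
1 43.9 0.72 [ 1.96 -1.22 -1.23  0.03  0.    0.  ]
1 42.5 0.73 [ 1.91 -1.52 -1.76  0.65  0.    0.  ]
1 39.4 0.74 [ 1.96 -1.67 -2.12  1.18  0.    0.  ]
1 35.6 0.75 [ 2.06 -1.54 -2.15  1.68  0.    0.  ]
1 33.5 0.76 [ 2.06 -1.03 -1.75  1.82  0.    0.  ]
1 34.2 0.77 [ 2.05 -0.58 -1.24  1.7   0.    0.  ]
1 36.9 0.78 [ 2.13 -0.47 -0.85  1.49  0.    0.  ]
1 40.8 0.79 [ 2.18 -0.66 -0.69  1.08  0.    0.  ]
2 32.9 0.67 [ 2.1  -0.98 -1.76 -1.68 -0.44 -0.37]
2 32.3 0.68 [ 2.03 -0.56 -1.34 -1.74 -0.22 -0.5 ]
2 34.3 0.69 [ 2.05 -0.37 -0.91 -1.61  0.16 -0.48]
2 38.0 0.7 [ 2.14 -0.57 -0.64 -1.23  0.46 -0.05]
2 41.5 0.71 [ 2.11 -0.95 -0.75 -0.58  0.25  0.42]
2 42.3 0.72 [ 1.98 -1.36 -1.29  0.2  -0.28  0.55]
2 40.5 0.73 [ 1.99 -1.53 -1.72  0.76 -0.6   0.31]
2 37.4 0.74 [ 2.1  -1.46 -1.95  1.22 -0.69 -0.02]
2 34.1 0.75 [ 2.14 -1.18 -1.9   1.57 -0.55 -0.29]
2 32.3 0.76 [ 2.06 -0.76 -1.56  1.74 -0.34 -0.44]
2 32.9 0.77 [ 2.02 -0.41 -1.12  1.7  -0.05 -0.53]
2 36.0 0.78 [ 2.09 -0.43 -0.74  1.44  0.36 -0.31]
2 40.0 0.79 [ 2.15 -0.74 -0.63  0.95  0.41  0.2 ]
```

drive_tool(
  motion=[
    {"fingers": 0, "linear": [-0.002, -0.0004, 0], "twist": -0.017},
    {"fingers": 0, "linear": [-0.0022, -0.0004, 0], "twist": -0.015},
    {"fingers": 0, "linear": [0, 0, 0], "twist": 0},
    {"fingers": 0, "linear": [0, 0, 0], "twist": 0},
  ],
)

```text
clock: 45.03
eef_pos: [451.9, -67.0, 62.7]
tool_rot: [-3.141, 0.002, 1.556]
force: [-4.0, -5.7, 9.3]
width: 14.7
gripper_force: 60.0
```

drive_tool(
  motion=[
    {"fingers": 0, "linear": [0, 0, 0], "twist": 0},
  ],
)

```text
clock: 45.12
eef_pos: [451.9, -67.0, 62.7]
tool_rot: [-3.14, 0.002, 1.556]
force: [-5.6, -6.2, 9.0]
width: 14.5
gripper_force: 60.0
```

The joint fit puts the fourth notch at 0.76 rad. A final small correction.

drive_tool(
  motion=[
    {"fingers": 0, "linear": [-0.0014, -0.0003, 0], "twist": -0.01},
    {"fingers": 0, "linear": [0, 0, 0], "twist": 0},
    {"fingers": 0, "linear": [0, 0, 0], "twist": 0},
    {"fingers": 0, "linear": [0, 0, 0], "twist": 0},
  ],
)

```text
clock: 45.45
eef_pos: [451.7, -68.1, 62.7]
tool_rot: [-3.14, 0.002, 1.566]
force: [-4.6, -5.5, 9.1]
width: 14.5
gripper_force: 60.0
```

```bash
python3 tq.py; python3 - <<'E'
from h import *
S=cams.get_image('scene');show(S,228,262,196,229)
print(monitor.read_state()['width'],monitor.read_state()['gripper_force'])
E
```

```text
t 45.45 [451.66 -68.06  62.69] F [-4.6  -5.51  9.14] Q [-1.14   0.988 -0.008] theta 0.7646 ft 6.36 exc -1.23 exc-Tz -1.17 -1.3 yaw 1.5664
196 ..................................
197 ..................................
198 ..............#...................
199 ..............#oooo...............
200 .............#ooooo...............
201 .............#ooooo...............
202 .............#ooooo..............x
203 ............#oooooo.............x.
204 ............#ooooooo...........x..
205 ............#ooooooo..........xx..
206 ...........#oooooooo..........xx..
207 ...........#ooooooooo.........x...
208 ...........#ooooooooo........xx...
209 ....x.....#oooooooooo.......xxx...
210 ...xxxx...ooooooooooo.......xxx...
211 ....xx....oooooooooooo......xxx...
212 ...xxx...#ooooooooooo......xxxx...
213 ...xxx...##oooooooooo.........x...
214 ..xxx....oxooooooooo..............
215 ..xxx....o#.oooooooo..o...........
216 ..xxx...oo#.oooooooo..o...........
217 .xxx....oo#xooooooo...o...........
218 .xxx....oooxoooooooo...........xx.
219 .xxx...oooo#ooooooo..o............
220 xxx....oooo##ooooo...o............
221 xxx....oooooxooooo................
222 xxxx...ooooo#ooooo................
223 xxxx...ooooo#ooooo............xxxx
224 ..xx....oooo##ooooo.............xx
225 ...........o##ooooo...............
226 ..........xxx#oooo................
227 ..............#ooo.......xxx......
228 ...........................x......
14.213596879964024 59.965431690216064
```

```bash
python3 -c "
from cell import ctrl
print(ctrl.finish_job())"
```

```text
the job is handed in; nothing more can be done
None
```

The job is handed in at about 45.5 s: the blank stands upright against the fence, and the fingers still hold the lever at about 0.76 rad. That is my force-based estimate of the fourth click; the readings were noisy, so I can't be sure it is within 3 mm.

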